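Read out the carrier's temperature probe

ROBOT

A 7-joint arm with a two-finger parallel gripper is mounted at the origin on the work surface; the furniture and walls round the work are solid. World frame = base frame: x ahead of the robot, y to its left, z up, the work surface at z = 0. Lengths are in m, angles in rad, forces in N, time in s.
With the tool pointing down it reaches from about 0.425 to 0.925 m from the base axis. Payload 6.8 kg.
Tool frame: the origin (TCP) lies on the centre line of the jaws, within the pads' length; the fingertips stand 17 mm ahead of it and the grasp point (between the pads) lies 2 mm behind it (nose_length is the distance from the TCP to the fingertips, in m); z points along the fingers, x is the direction in which the jaws open and shut, and the axes are right-handed (so a half turn about z gives the same grasp; the last joint's range is limited). The gripper opens to 85 mm and grips with 20 to 120 N. Pads are 22 mm wide; open, the fingers measure 114 mm over their backs; the gripper's body (76 mm by 85 mm) begins 54 mm behind the grasp point. The pads swing forward as they close: fully open they stand 13 mm farther back than shut.
Start: joints at [1.224, 0.477, 0.022, 1.555, -0.011, 1.109, -0.083], TCP at [0.16, -0.656, 0.248] pointing down, gripper open.
Joint ranges: [-2.96, 2.96], [-0.34, 2.1], [-1.41, 1.46], [0.24, 2.44], [-1.37, 4.51], [0.17, 1.92], [-2.96, 2.96]. Speed limits (rad/s): [2.39, 2.39, 3.14, 3.14, 3.14, 3.14, 3.14].

INTERFACE

Orientations are given as a unit quaternion [w, x, y, z].
In Python, from station import * gives the robot as it stands.
- The arm moves only by the tool send_rows, never from a script. Its argument "commands" is a list of rows, each an object with "translation": the shift along the tool's x, y, z in m, a list of three; "rot": the turn, a rotation vector about the tool's x, y, z in degrees, a list of three; "grip": the finger opening in m, from 0 to 0.0854. In form: [{"translation": [tx, ty, tz], "rot": [rx, ry, rz], "grip": grip}, ...]. A call has exactly 5 rows; each row shifts and turns the commanded pose from where the row before left it, along the tool's axes as they then stand; what a row does not reach is not made up. A row lasts 1/12 s, in which the tool goes at most 41.7 mm and 7.16 degrees, less where a joint would pass 70% of its speed; a pose out of reach is approached as far as the arm can. A call with a gripper value outside its range is refused whole. The fingers move at their own pace and stop on an object; "force" is the grip in N (left out, the last holds). Time passes only in rows, so rows that do not move let the fingers close, or fill a call up. It gives the time, the measured TCP pose, the force and the opening at its end, in the units of the state.
- get_obs(): the state, without advancing time (a new reading comes with each control period).
- read_camera(name): name is "side" or "top"; returns a dict with "pixels" (420x560x3 uint8, red, green, blue), "depth" (420x560 float32, m along the optical axis (not along the pixel's ray), 0 where there is no reading), "mtx" (3x3 intrinsics, pixels), "dist" ([k1, k2, p1, p2, k3] as OpenCV has them; the pictures are not rectified), "extrinsics" (4x4, takes a point from camera to world coordinates). Camera axes: x right, y up, looking along -z (the intrinsics and any distortion apply to the point x, -y, -z); pixel columns grow to the right and rows downward; lengths in m; the calibration is good to about 2 mm. A picture is of the moment at which its call begins.
- hand_in(): hands the job in, once; it reports no verdict.
The state is a dict: "t": time; "q": joint angles; "joint_vel": joint speeds; "joint_torque": joint torques, N m; "eef_pos": TCP position; "tool_rot": TCP orientation; "contact_force": force on the tool from outside, world axes, zero at the start; "torque": the same for the moment, N m; "gripper_width": opening from 0.0 (shut) to 1.0 (fully open).
Only numpy, scipy, OpenCV 4.12 (cv2) and the standard library are available. Lean on these libraries where they do the work, as an engineer would, in place of code of your own. Each camera call takes 0.05 s, during which the arm holds its last target.

TASK

Twist the blue-headed temperature probe anticlockwise out of the bayonet port in the sample carrier's lid without forcing it, set it gently in the sloped rest with its tip at the foot, and let go of it there. Then take it afresh by its steel barrel and gently lay it level in the reader dock, tip toward the copper contact and fully down in both saddles. Leave the other things on the bench where they are.

Things in the scene. Friction and masses are not known exactly. Their poses are not given: they have to be found in the camera images.
- carrier: White insulated sample carrier with a grey lid, fixed, 126 x 110 mm (own x, y), lid top 122 mm high. Origin: centre of its underside, z up. The bayonet port in mid-lid is a 25 mm hole between two black hooks at own +y and -y, 22 to 35 mm from the hole's axis; each lip is 26 mm long and hangs 7.5 to 12 mm above the lid. Nothing there is taller than 12 mm.
- port (a point): Centre of the port at lid-top height. The probe's lugs sit under the hooks' lips when locked. Turned anticlockwise seen from above they are clear of the lips from about 38 degrees past mid-lip and meet a stop at about 69; 45 to 58 is right for lifting straight up. Clockwise they meet a stop at about 14 degrees.
- probe: Loose temperature probe, 152 mm long, about 110 g. Origin: on its axis at the underside of its blue flange; own z runs along the axis to the head. Steel barrel, 22 mm thick, from z = -110 to 0 mm. At the start it hangs upright in the port, flange on the lid, 1.5 mm side play, lugs along the carrier's y within 6 degrees.
- probe_tip (a point): Centre of the barrel's end, at probe z = -110 mm.
- probe_head (a point): On the probe's axis, 31 mm above the flange underside, in its flat blue head (finger bar): z = 5 to 42 mm, 36 mm wide along probe x, 14 mm thick along probe y, to be pinched across the 14 mm. The flange below it is 38 mm wide, z = 0 to 5 mm, with two lugs along probe +y and -y, 9 mm wide, reaching 29 mm from the axis.
- rest: Sloped metal rest, fixed; base 116 x 72 x 12 mm. Origin: centre of its underside, z up. Two black 90-degree V saddles, open upward and to own +x, hold the barrel at 50 degrees to the bench in the rest's x-z plane, tip down at own +x, head up toward own -x. Saddles are 10 mm thick, 16 and 92 mm from the foot; between them the barrel is free, 25 mm clear below.
- rest_foot (a point): Where the tip's centre lies in the rest: rest frame (35, 0, 36) mm. A stop plate 2 mm beyond it carries the tip. The saddle arms reach 26 mm to either side of the axis and 3 mm above it, square to it.
- rest_neck (a point): Where the flange underside's centre lies in the rest: rest frame (-35.7, 0, 120.3) mm.
- dock: White reader dock, fixed; base 158 x 80 mm, 22 mm high. Origin: centre of its underside, z up. Two black 90-degree V saddles, open upward, hold the barrel level along own x, tip to +x, head to -x. Saddles 10 mm thick at own x = +44 and -41 mm, arms 26 mm to either side, 3 mm above the axis. Between them the barrel is free, 17 mm clear to the base.
- dock_tip (a point): Where the tip's centre lies in the dock: dock frame (60, 0, 50) mm. A grey end wall with a copper contact, 56 mm high, stands 4 mm beyond it.
- dock_neck (a point): Where the flange underside's centre lies in the dock: dock frame (-50, 0, 50) mm, 4 mm outside the saddle. So the probe drops in only within 4 mm lengthwise.
- rinse_bottle: Loose white rinse bottle with a blue cap, 88 mm wide, 278 mm tall, standing. Origin: centre of its underside.
- vial_rack: Loose rack of capped vials, 62 x 185 mm, 106 mm tall. Origin: centre of its underside.
- tape_roll: Loose red roll of tape lying flat, 92 mm across, 19 mm high. Origin: centre of its underside.
- marker: Loose marker pen, blue and white, lying, 138 mm long along own x, 19 mm thick. Origin: under its middle.
- label_roll: Loose white label roll standing on its end, 68 mm across, 50 mm high. Origin: centre of its underside.
- thermometer: Loose yellow handheld instrument lying, 140 x 68 x 23 mm. Origin: centre of its underside.
- cutter: Loose yellow snap cutter lying, 154 x 19 x 15 mm. Origin: under its middle.
Not all that is in view belongs to the job. What is shaped like the rest but pink is not meant.

How it is judged:
On the way, in this order (a step that is already met when the one before it is completed fails the run):
1. the probe is lifted out of the carrier's port (z of probe_tip in the frame of port above 0.008 m), for 0.1 s.
2. the probe lies in the sloped rest, tip within 12 mm of the foot and flange within 12 mm of its place, let go of and still (distance between probe_tip and rest_foot below 0.012 m and distance between probe and rest_neck below 0.012 m and contact force between the fingers and probe below 0.05 N and linear speed of probe below 0.02 m/s), for 0.2 s.
3. the probe is lifted off the rest again, gripped by its barrel (distance between probe and rest_neck above 0.04 m and distance between probe_tip and rest_foot above 0.04 m and contact force between the fingers and probe above 1 N and distance between the grasp point and probe_head above 0.05 m), for 0.1 s.
At the end, for the whole second after the job is handed in: The probe lies level in the reader dock, tip toward the contact wall, with its tip and its flange underside each within 8 mm of their places (both saddles carrying it), released and at rest (distance between probe_tip and dock_tip below 0.008 m and distance between probe and dock_neck below 0.008 m and linear speed of probe below 0.02 m/s and angular speed of probe below 0.2 rad/s and contact force between the fingers and probe below 0.05 N); the robot touches nothing.
It fails at once if the probe is forced against the carrier (over 60 N) (contact force between probe and carrier above 60 N).
It fails at once if the probe is rammed against the rest or the dock (over 50 N) (contact force between probe and rest above 50 N or contact force between probe and dock above 50 N).
It fails at once if one of the other things on the bench is moved by more than 20 mm (distance of any of rinse_bottle, vial_rack, tape_roll, marker, label_roll, thermometer, cutter from where it was at the start of the episode above 0.02 m).
It also fails if it takes over 66 s, if anything falls off the work surface, if the arm or the gripper's body presses on something with over 40 N, if the wrist force passes 120 N, or if a joint passes its speed limit or range.

## Working session

There is one attempt and no reset: what is moved stays moved. The work goes in short steps, Python scripts to look and compute and a tool call to move; the robot and the scene stay as the last step left them, time stands still between calls to the robot, and variables do not carry over. Pictures are saved under pics/ and viewed, and the job is handed in when it is done.

Besides the shell and the picture viewer there is one more tool, called after "Call:" by a JSON object that holds its "fn" and its "kwargs". send_rows: Moves the arm, as the interface text tells. Its arguments: {"type":"object","properties":{"commands":{"type":"array","items":{"type":"object","properties":{"translation":{"type":"array","items":{"type":"number"}},"rot":{"type":"array","items":{"type":"number"}},"grip":{"type":"number"}}}},"force":{"type":"number"}},"required":["commands"]}

```bash
ls; mkdir -p pics; python3 - <<'E'
from station import *
import cv2,numpy as np
o=get_obs();print(o)
for n in("side","top"):
    c=read_camera(n);cv2.imwrite(f"pics/{n}0.png",c["pixels"][:,:,::-1]);np.savez(f"{n}0.npz",**c)
    print(n,c["mtx"],c["dist"],c["extrinsics"],(c["depth"]>0).mean())
E
```

```text
pics
{'t': 0.0, 'q': array([ 1.2238883 ,  0.47783436,  0.02234066,  1.55646249, -0.01149023,
        1.10931619, -0.083124  ]), 'joint_vel': array([ 8.41170641e-05, -6.80770416e-04, -1.53945681e-04, -1.55009679e-05,
       -2.65154270e-04, -2.14791706e-04,  6.57685686e-04]), 'joint_torque': array([ 6.19904113e-04, -5.96444786e+01,  1.60828080e+00, -2.81194049e+01,
        1.25420574e-02,  9.26449749e-03, -1.49616972e-05]), 'eef_pos': array([ 0.15951532, -0.65529051,  0.24729809]), 'tool_rot': array([-5.23110006e-04,  7.86302912e-01, -6.17840462e-01, -7.88275738e-04]), 'contact_force': array([-0.10683353, -0.1834708 ,  0.77799705]), 'torque': array([-0.01997755,  0.02331369, -0.03288412]), 'gripper_width': 0.9996994572933631}
side [[498.38286174   0.         284.59003889]
 [  0.         498.38286174 213.87694755]
 [  0.           0.           1.        ]] [-0.070558  0.        0.        0.        0.      ] [[ 0.98970491  0.03415022 -0.13898907  0.20119742]
 [-0.14181633  0.36492053 -0.92017452 -1.62221541]
 [ 0.0192958   0.93041215  0.36600669  0.7022458 ]
 [ 0.          0.          0.          1.        ]] 0.9958205782312926
top [[407.8564744    0.         278.95541032]
 [  0.         407.8564744  204.71781113]
 [  0.           0.           1.        ]] [-0.07831375  0.          0.          0.          0.        ] [[ 0.01556981  0.99624748 -0.08513839  0.32250967]
 [-0.99955081  0.0176889   0.0241925  -0.16498336]
 [ 0.02560772  0.08472347  0.99607539  1.18203977]
 [ 0.          0.          0.          1.        ]] 0.9959523809523809
```

View pics/side0.png

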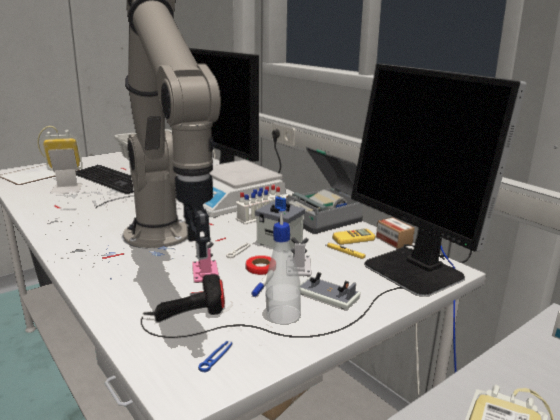

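View pics/top0.png

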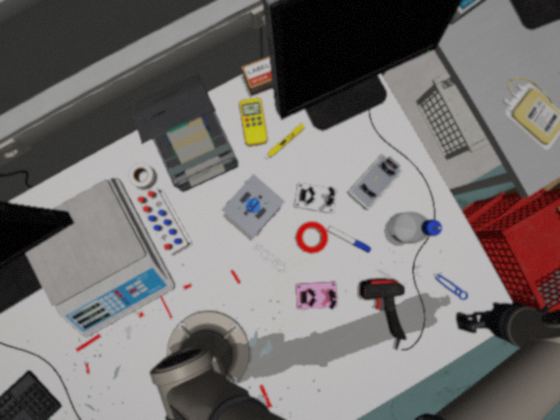

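```bash
cat > h.py <<'E'
import numpy as np,cv2
def load(n,s="0"): return dict(np.load(f"{n}{s}.npz"))
def cloud(c):
    """world points HxWx3 from depth"""
    h,w=c["depth"].shape
    u,v=np.meshgrid(np.arange(w),np.arange(h))
    p=cv2.undistortPoints(np.stack([u,v],-1).reshape(-1,1,2).astype(float),c["mtx"],c["dist"]).reshape(h,w,2)
    d=c["depth"]
    P=np.stack([p[...,0]*d,-p[...,1]*d,-d],-1)
    return P@c["extrinsics"][:3,:3].T+c["extrinsics"][:3,3]
def ray(c,u,v):
    p=cv2.undistortPoints(np.array([[[u,v]]],float),c["mtx"],c["dist"]).ravel()
    return c["extrinsics"][:3,3],c["extrinsics"][:3,:3]@np.array([p[0],-p[1],-1])
def onz(c,u,v,z):
    o,d=ray(c,u,v);return o+d*(z-o[2])/d[2]
def proj(c,P):
    P=np.atleast_2d(P);E=c["extrinsics"];p=(P-E[:3,3])@E[:3,:3]
    return cv2.projectPoints(p*[1,-1,-1],np.zeros(3),np.zeros(3),c["mtx"],c["dist"])[0].reshape(-1,2)
E
python3 - <<'E'
from h import *
for n,(x0,y0,x1,y1),s in(("top",(200,130,420,290),3.6),("side",(220,170,380,310),5)):
    c=load(n);im=c["pixels"][y0:y1,x0:x1,::-1]
    cv2.imwrite(f"pics/{n}crop.png",cv2.resize(im,None,fx=s,fy=s,interpolation=cv2.INTER_CUBIC)[:600,:800])
c=load("top");P=cloud(c)
for uv in[(252,207),(240,222),(315,197),(306,190),(328,192),(330,208),(375,180),(360,195),(391,165),(316,320),(432,228)]:
    print(uv,P[uv[1],uv[0]].round(3))
E
```

```text
(252, 207) [ 0.403 -0.122  0.162]
(240, 222) [ 0.366 -0.091  0.126]
(315, 197) [ 0.447 -0.297  0.011]
(306, 190) [ 0.464 -0.269  0.031]
(328, 192) [ 0.462 -0.334  0.016]
(330, 208) [ 0.415 -0.341  0.014]
(375, 180) [ 0.499 -0.471  0.022]
(360, 195) [ 0.454 -0.427  0.02 ]
(391, 165) [ 0.538 -0.509  0.052]
(316, 320) [ 0.094 -0.305  0.002]
(432, 228) [ 0.354 -0.545  0.251]
```

View pics/topcrop.png

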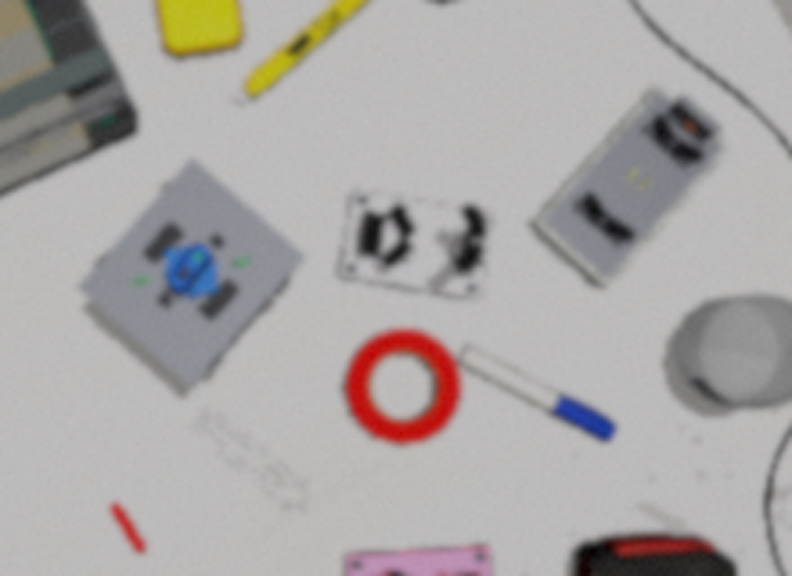

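View pics/sidecrop.png

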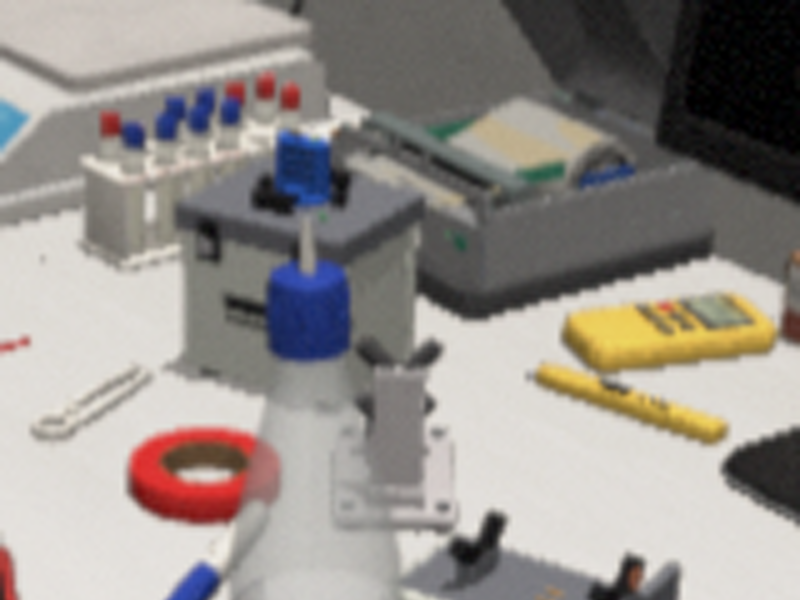

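```bash
python3 - <<'E'
from h import *
np.set_printoptions(linewidth=250)
c=load("top");P=cloud(c)
print("rest z mm, rows180-214 cols 292-342 step2")
print((P[180:216:2,292:342:2,2]*1000).round().astype(int))
print("dock")
print((P[152:212:3,344:404:3,2]*1000).round().astype(int))
print("carrier")
print((P[174:242:4,220:288:4,2]*1000).round().astype(int))
def rect(m,name):
    m=m.astype(np.uint8);n,l,s,_=cv2.connectedComponentsWithStats(m);k=1+s[1:,4].argmax();Q=P[l==k]
    r=cv2.minAreaRect((Q[:,:2]*1000).astype(np.float32));print(name,s[k],r,np.median(Q[:,2]))
H,W=P.shape[:2];u,v=np.meshgrid(np.arange(W),np.arange(H))
box=lambda a,b,cc,d:(u>=a)&(u<=cc)&(v>=b)&(v<=d)
z=P[...,2]
rect(box(290,175,345,220)&(z>.007)&(z<.2),"rest all")
rect(box(290,175,345,220)&(z>.007)&(z<.018),"rest base")
rect(box(340,145,408,215)&(z>.015)&(z<.03),"dock base")
rect(box(340,145,408,215)&(z>.012)&(z<.2),"dock all")
rect(box(215,170,290,245)&(z>.115)&(z<.2),"lid")
hs=cv2.cvtColor(c["pixels"],cv2.COLOR_RGB2HSV)
b=box(215,170,290,245)&(hs[...,0]>95)&(hs[...,0]<125)&(hs[...,1]>120)
rect(b&(z>.15),"head"); rect(b&(z>.12)&(z<.145),"flange")
E
```

```text
rest z mm, rows180-214 cols 292-342 step2
[[   3   -2   -1    0    5    1   -2    2   -2   -2    0    3   -2    0   -3    0    2    2   -3    1   -1   -3    3   -1    1]
 [  -1    3   -1   -2    0    1   -1    2   -2   -4    4    0    0    0   -1   -3    1   -2    2    3    1    1   -1    3    0]
 [   3    0    1   13   13   15   16   12   11    2    1    3    1   -3    2   -2    0    1    3   -2    1    1    0    0    0]
 [   1    1    2   12   12 1182   13   12   14   47   14   16   15   10    9    4    0    3   -1    2   -3    0   -2   -2    0]
 [   2   -1    7   12    9   41   13   13   46   53   44   11   11   13   13   10   12   12  110  109  106   -4   -1    3   -2]
 [   1    3   10   12   42   41   36   31   45   51   44   12   12   15   12   11   14   10  101  109  106   17    9    0    4]
 [   2    5   13   10   43   37   33   31   29   43   45   30   13    9   15   10   11   16   16  103  105   99    1    2   -4]
 [   1   -1   11   10   42   39   34   32   35   33   46   32   12   11   12   11   13   26   33  100  101  103   -1    2    6]
 [   4   -2   13   14   37   38   
[... 4906 characters left out ...]
5), (80.26631164550781, 157.38265991210938), 48.455142974853516) 0.02178593611052293
dock all [ 348  154   54   56 1492] ((495.7701416015625, -471.01177978515625), (80.94659423828125, 157.54293823242188), 48.232276916503906) 0.022434006301359832
lid [ 222  174   62   63 2014] ((411.793212890625, -121.08834838867188), (112.91043853759766, 126.32522583007812), 50.16524124145508) 0.12276449797922118
head [247 198  11  13  78] ((411.1180725097656, -120.97779846191406), (15.194503784179688, 32.78028106689453), 52.64566421508789) 0.16366124984519514
flange [251 201   9  11  57] ((407.5021667480469, -128.6788330078125), (25.350013732910156, 20.950834274291992), 0.747791051864624) 0.1293693538687699
```

```bash
cat > plan.py <<'E'
import numpy as np
from scipy.spatial.transform import Rotation as R
from station import *
def pose():
    o=get_obs();q=o["tool_rot"];return np.array(o["eef_pos"]),R.from_quat([q[1],q[2],q[3],q[0]]),o
def down(yaw): # tool z down, x at yaw deg
    c,s=np.cos(np.radians(yaw)),np.sin(np.radians(yaw))
    return R.from_matrix(np.array([[c,s,0],[s,-c,0],[0,0,-1]]))
def plan(p1,R1,N,frm=None):
    p0,R0,o=pose()
    if frm: p0,R0=frm
    r=(R0.inv()*R1).as_rotvec(degrees=True)/N
    Rr=R.from_rotvec(r,degrees=True)
    A=sum((Rr**k).as_matrix() for k in range(N))
    t=np.linalg.solve(A,R0.inv().apply(np.array(p1)-p0))
    print("t",o["t"],"from",p0.round(4),"N",N,"row t mm",(t*1000).round(2),"rot",r.round(3),"|t|",round(np.linalg.norm(t)*1e3,1),"|r|",round(np.linalg.norm(r),2))
    p,Q=p0.copy(),R0
    for k in range(N):
        p=p+Q.apply(t);Q=Q*Rr
        if k%5==4 or k==N-1:print("   ",k+1,p.round(3))
E
python3 - <<'E'
from plan import *
p0,R0,o=pose()
plan([.18,-.62,.36],R0,5)
a=([.18,-.62,.36],R0)
plan([.4115,-.121,.30],down(-128.5),20,a)
E
```

```text
t 0.1 from [ 0.1595 -0.6554  0.2474] N 5 row t mm [ -5.94  -5.65 -22.51] rot [0. 0. 0.] |t| 24.0 |r| 0.0
    5 [ 0.18 -0.62  0.36]Traceback (most recent call last):
  File "<stdin>", line 5, in <module>
  File "plan.py", line 16, in plan
    print("t",o["t"],"from",p0.round(4),"N",N,"row t mm",(t*1000).round(2),"rot",r.round(3),"|t|",round(np.linalg.norm(t)*1e3,1),"|r|",round(np.linalg.norm(r),2))
                            ^^^^^^^^
AttributeError: 'list' object has no attribute 'round'. Did you mean: 'count'?
```

Call:
{"fn": "send_rows", "kwargs": {"commands": [{"translation":[-0.006,-0.0055,-0.0225],"rot":[0,0,0],"grip":0.045},{"translation":[-0.006,-0.0055,-0.0225],"rot":[0,0,0],"grip":0.045},{"translation":[-0.006,-0.0055,-0.0225],"rot":[0,0,0],"grip":0.045},{"translation":[-0.006,-0.0055,-0.0225],"rot":[0,0,0],"grip":0.045},{"translation":[-0.006,-0.0055,-0.0225],"rot":[0,0,0],"grip":0.045}], "force": 40}}

```text
t: 0.52
eef_pos: [0.1793, -0.6195, 0.3613]
tool_rot: [-0.0, 0.786, -0.618, -0.001]
contact_force: [-0.4, -0.6, 0.7]
gripper_width: 0.531
```

```bash
python3 - <<'E'
from plan import *
plan([.4115,-.121,.30],down(-128.5),20)
E
```

```text
t 0.5167 from [ 0.1793 -0.6195  0.3613] N 20 row t mm [-27.64  -6.82   3.08] rot [2.000e-03 3.000e-03 2.609e+00] |t| 28.6 |r| 2.61
    5 [ 0.193 -0.478  0.346]
    10 [ 0.238 -0.343  0.331]
    15 [ 0.312 -0.222  0.315]
    20 [ 0.411 -0.121  0.3  ]
```

```bash
python3 - <<'E'
from plan import *
p,r,o=pose()
plan([.40,-.35,.355],r,10)
plan([.4115,-.121,.29],down(-128.5),10,(np.array([.40,-.35,.355]),r))
E
```

```text
t 0.5167 from [ 0.1793 -0.6195  0.3613] N 10 row t mm [-20.97 -27.82   0.65] rot [0. 0. 0.] |t| 34.8 |r| 0.0
    5 [ 0.29  -0.485  0.358]
    10 [ 0.4   -0.35   0.355]
t 0.5167 from [ 0.4   -0.35   0.355] N 10 row t mm [-23.56   2.86   6.52] rot [4.000e-03 6.000e-03 5.218e+00] |t| 24.6 |r| 5.22
    5 [ 0.379 -0.234  0.323]
    10 [ 0.411 -0.121  0.29 ]
```

Call:
{"fn": "send_rows", "kwargs": {"commands": [{"translation":[-0.021,-0.028,0.0005],"rot":[0,0,0],"grip":0.045},{"translation":[-0.021,-0.028,0.0005],"rot":[0,0,0],"grip":0.045},{"translation":[-0.021,-0.028,0.0005],"rot":[0,0,0],"grip":0.045},{"translation":[-0.021,-0.028,0.0005],"rot":[0,0,0],"grip":0.045},{"translation":[-0.021,-0.028,0.0005],"rot":[0,0,0],"grip":0.045}]}}

```text
t: 0.93
eef_pos: [0.2911, -0.4834, 0.358]
tool_rot: [-0.0, 0.786, -0.618, -0.0]
contact_force: [0.8, -0.7, 0.5]
gripper_width: 0.525
```

Call:
{"fn": "send_rows", "kwargs": {"commands": [{"translation":[-0.021,-0.028,0.0005],"rot":[0,0,0],"grip":0.045},{"translation":[-0.021,-0.028,0.0005],"rot":[0,0,0],"grip":0.045},{"translation":[-0.021,-0.028,0.0005],"rot":[0,0,0],"grip":0.045},{"translation":[-0.021,-0.028,0.0005],"rot":[0,0,0],"grip":0.045},{"translation":[-0.021,-0.028,0.0005],"rot":[0,0,0],"grip":0.045}]}}

```text
t: 1.35
eef_pos: [0.4022, -0.3483, 0.3555]
tool_rot: [0.0, 0.786, -0.618, -0.0]
contact_force: [0.5, -1.3, -0.6]
gripper_width: 0.526
```

```bash
python3 - <<'E'
from plan import *
p,r,o=pose()
print(o["q"].round(3),p)
plan([.4115,-.121,.29],down(-128.5),10)
E
```

```text
[ 0.764  0.163 -0.191  1.745  0.033  1.237 -0.768] [ 0.40223411 -0.34831875  0.35553165]
t 1.35 from [ 0.4022 -0.3483  0.3555] N 10 row t mm [-23.35   3.06   6.56] rot [3.000e-03 1.000e-03 5.217e+00] |t| 24.4 |r| 5.22
    5 [ 0.381 -0.234  0.323]
    10 [ 0.412 -0.121  0.29 ]
```

Call:
{"fn": "send_rows", "kwargs": {"commands": [{"translation":[-0.0235,0.003,0.0065],"rot":[0,0,5.2],"grip":0.045},{"translation":[-0.0235,0.003,0.0065],"rot":[0,0,5.2],"grip":0.045},{"translation":[-0.0235,0.003,0.0065],"rot":[0,0,5.2],"grip":0.045},{"translation":[-0.0235,0.003,0.0065],"rot":[0,0,5.2],"grip":0.045},{"translation":[-0.0235,0.003,0.0065],"rot":[0,0,5.2],"grip":0.045}]}}

```text
t: 1.77
eef_pos: [0.3792, -0.2333, 0.3227]
tool_rot: [-0.0, -0.625, 0.78, 0.0]
contact_force: [0.4, -0.5, 0.4]
gripper_width: 0.527
```

Call:
{"fn": "send_rows", "kwargs": {"commands": [{"translation":[-0.0235,0.003,0.0065],"rot":[0,0,5.2],"grip":0.045},{"translation":[-0.0235,0.003,0.0065],"rot":[0,0,5.2],"grip":0.045},{"translation":[-0.0235,0.003,0.0065],"rot":[0,0,5.2],"grip":0.045},{"translation":[-0.0235,0.003,0.0065],"rot":[0,0,5.2],"grip":0.045},{"translation":[-0.0235,0.003,0.0065],"rot":[0,0,5.2],"grip":0.045}]}}

```text
t: 2.18
eef_pos: [0.411, -0.12, 0.2904]
tool_rot: [-0.0, -0.434, 0.901, -0.0]
contact_force: [0.2, -1.4, 0.6]
gripper_width: 0.527
```

```bash
python3 - <<'E'
from plan import *
import cv2
p,r,o=pose()
print(o["q"].round(3),p)
plan([.4115,-.121,.20],down(-128.5),5)
c=read_camera("side");cv2.imwrite("pics/s1.png",cv2.resize(c["pixels"][100:310,160:440,::-1],None,fx=2.8,fy=2.8))
E
```

```text
[ 0.506  0.04  -0.374  2.036  0.017  1.069 -2.12 ] [ 0.41098762 -0.12003217  0.29036932]
t 2.1833 from [ 0.411  -0.12    0.2904] N 5 row t mm [ 0.08 -0.2  18.07] rot [ 0.002 -0.006 -0.017] |t| 18.1 |r| 0.02
    5 [ 0.412 -0.121  0.2  ]
```

View pics/s1.png

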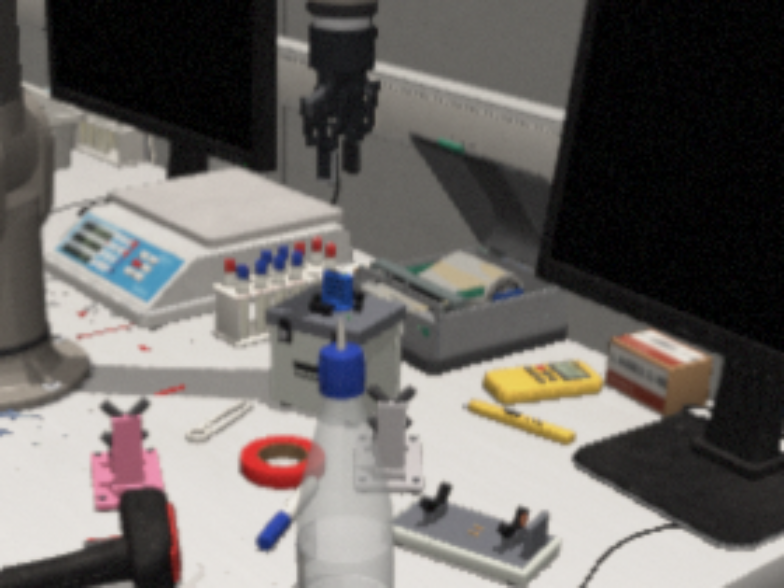

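Call:
{"fn": "send_rows", "kwargs": {"commands": [{"translation":[0,-0.0002,0.018],"rot":[0,0,0],"grip":0.045},{"translation":[0,-0.0002,0.018],"rot":[0,0,0],"grip":0.045},{"translation":[0,-0.0002,0.018],"rot":[0,0,0],"grip":0.045},{"translation":[0,-0.0002,0.018],"rot":[0,0,0],"grip":0.045},{"translation":[0,-0.0002,0.018],"rot":[0,0,0],"grip":0.045}]}}

```text
t: 2.65
eef_pos: [0.4119, -0.1219, 0.1999]
tool_rot: [-0.0, -0.436, 0.9, 0.0]
contact_force: [0.5, -1.3, 0.4]
gripper_width: 0.525
```

```bash
python3 - <<'E'
from plan import *
import cv2
p,r,o=pose()
print(o["q"].round(3),p)
plan([.4115,-.121,.156],down(-128.5),5)
for n in("top","side"):
  c=read_camera(n);y,x=(130,200) if n=="top" else (160,230)
  cv2.imwrite(f"pics/{n}2.png",cv2.resize(c["pixels"][y:y+120,x:x+120,::-1],None,fx=5,fy=5))
E
```

```text
[ 0.489  0.157 -0.376  2.143  0.076  0.854 -2.172] [ 0.41191606 -0.12188896  0.19986124]
t 2.65 from [ 0.4119 -0.1219  0.1999] N 5 row t mm [-0.09  0.17  8.77] rot [ 0.003 -0.002  0.043] |t| 8.8 |r| 0.04
    5 [ 0.412 -0.121  0.156]
```

View pics/side2.png

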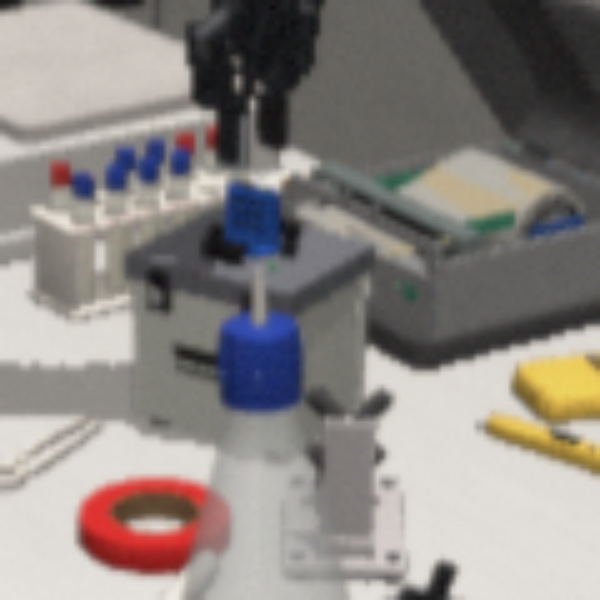

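View pics/top2.png

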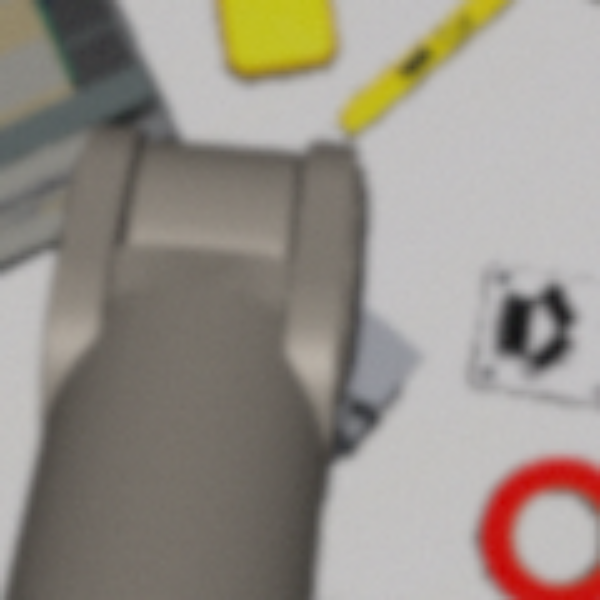

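Call:
{"fn": "send_rows", "kwargs": {"commands": [{"translation":[-0.0001,0.0002,0.009],"rot":[0,0,0],"grip":0.045},{"translation":[-0.0001,0.0002,0.009],"rot":[0,0,0],"grip":0.045},{"translation":[-0.0001,0.0002,0.009],"rot":[0,0,0],"grip":0.045},{"translation":[-0.0001,0.0002,0.009],"rot":[0,0,0],"grip":0.045},{"translation":[-0.0001,0.0002,0.008],"rot":[0,0,0],"grip":0.045}]}}

```text
t: 3.17
eef_pos: [0.4117, -0.1208, 0.1561]
tool_rot: [0.0, -0.436, 0.9, -0.0]
contact_force: [0.4, 0.2, -0.0]
gripper_width: 0.523
```

Call:
{"fn": "send_rows", "kwargs": {"commands": [{"translation":[0,0,0],"rot":[0,0,0],"grip":0.03},{"translation":[0,0,0],"rot":[0,0,0],"grip":0.025},{"translation":[0,0,0],"rot":[0,0,0],"grip":0.02},{"translation":[0,0,0],"rot":[0,0,0],"grip":0.015},{"translation":[0,0,0],"rot":[0,0,0],"grip":0.008}], "force": 40}}

```text
t: 3.58
eef_pos: [0.411, -0.122, 0.1572]
tool_rot: [-0.001, -0.435, 0.9, -0.0]
contact_force: [-2.8, -4.7, 2.7]
gripper_width: 0.155
```

Call:
{"fn": "send_rows", "kwargs": {"commands": [{"translation":[0,0,0],"rot":[0,0,0],"grip":0.004},{"translation":[0,0,0],"rot":[0,0,0],"grip":0.004},{"translation":[0,0,0],"rot":[0,0,0],"grip":0.004},{"translation":[0,0,0],"rot":[0,0,0],"grip":0.004},{"translation":[0,0,0],"rot":[0,0,0],"grip":0.004}]}}

```text
t: 4.0
eef_pos: [0.4111, -0.122, 0.1572]
tool_rot: [-0.001, -0.435, 0.9, -0.0]
contact_force: [-3.3, -4.0, 3.3]
gripper_width: 0.159
```

```bash
python3 - <<'E'
from plan import *
import cv2
p,r,o=pose()
print(o["q"].round(3),p,o["contact_force"].round(2),o["torque"].round(2),o["gripper_width"]*85.4, r.as_matrix().round(3).tolist())
c=read_camera("side");y,x=(160,230)
cv2.imwrite(f"pics/side3.png",cv2.resize(c["pixels"][y:y+120,x:x+120,::-1],None,fx=5,fy=5))
E
```

```text
[ 0.472  0.223 -0.368  2.186  0.119  0.751 -2.216] [ 0.41107092 -0.12200888  0.15719712] [-3.34 -4.01  3.34] [-0.91  0.76  0.03] 13.570233949200317 [[-0.621, -0.784, -0.001], [-0.784, 0.621, -0.002], [0.002, -0.0, -1.0]]
```

View pics/side3.png

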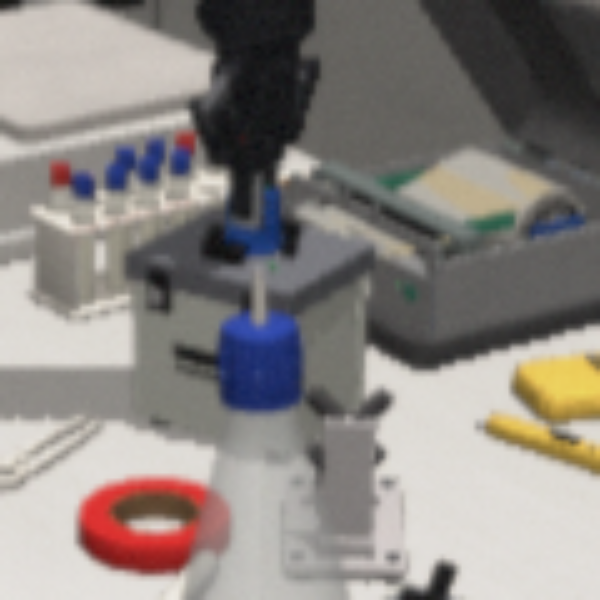

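Call:
{"fn": "send_rows", "kwargs": {"commands": [{"translation":[0.0012,0,-0.0005],"rot":[0,0,0],"grip":0.004},{"translation":[0,0,0],"rot":[0,0,0],"grip":0.004},{"translation":[0,0,0],"rot":[0,0,-2],"grip":0.004},{"translation":[0,0,0],"rot":[0,0,-3],"grip":0.004},{"translation":[0,0,0],"rot":[0,0,-3],"grip":0.004}]}}

```text
t: 4.47
eef_pos: [0.411, -0.1222, 0.1574]
tool_rot: [-0.0, -0.499, 0.867, -0.0]
contact_force: [-0.4, -2.7, 0.1]
gripper_width: 0.156
```

Call:
{"fn": "send_rows", "kwargs": {"commands": [{"translation":[0,0,0],"rot":[0,0,-4],"grip":0.004},{"translation":[0,0,0],"rot":[0,0,-4],"grip":0.004},{"translation":[0,0,0],"rot":[0,0,-4],"grip":0.004},{"translation":[0,0,0],"rot":[0,0,-4],"grip":0.004},{"translation":[0,0,0],"rot":[0,0,-4],"grip":0.004}]}}

```text
t: 4.88
eef_pos: [0.4109, -0.1224, 0.1574]
tool_rot: [-0.0, -0.642, 0.767, -0.0]
contact_force: [-0.8, -2.5, -0.2]
gripper_width: 0.154
```

Call:
{"fn": "send_rows", "kwargs": {"commands": [{"translation":[0,0,0],"rot":[0,0,-4],"grip":0.004},{"translation":[0,0,0],"rot":[0,0,-4],"grip":0.004},{"translation":[0,0,0],"rot":[0,0,-4],"grip":0.004},{"translation":[0,0,0],"rot":[0,0,-4],"grip":0.004},{"translation":[0,0,0],"rot":[0,0,-4],"grip":0.004}]}}

```text
t: 5.3
eef_pos: [0.4109, -0.1225, 0.1574]
tool_rot: [0.0, 0.765, -0.644, 0.0]
contact_force: [0.1, -3.2, -0.8]
gripper_width: 0.155
```

```bash
python3 - <<'E'
from plan import *
import cv2
p,r,o=pose()
x=r.as_matrix()[:,0];print("yaw",np.degrees(np.arctan2(x[1],x[0])))
print(o["q"].round(3),p,o["contact_force"].round(2),o["torque"].round(2),o["gripper_width"]*85.4)
c=read_camera("side");y,x=(160,230)
cv2.imwrite(f"pics/side4.png",cv2.resize(c["pixels"][y:y+120,x:x+120,::-1],None,fx=5,fy=5))
E
```

```text
yaw -80.1525870765424
[ 0.598  0.239 -0.508  2.179  0.169  0.76  -1.42 ] [ 0.41088711 -0.12249462  0.15739178] [ 0.13 -3.19 -0.85] [-0.89  0.31 -0.06] 13.269851313500066
```

View pics/side4.png

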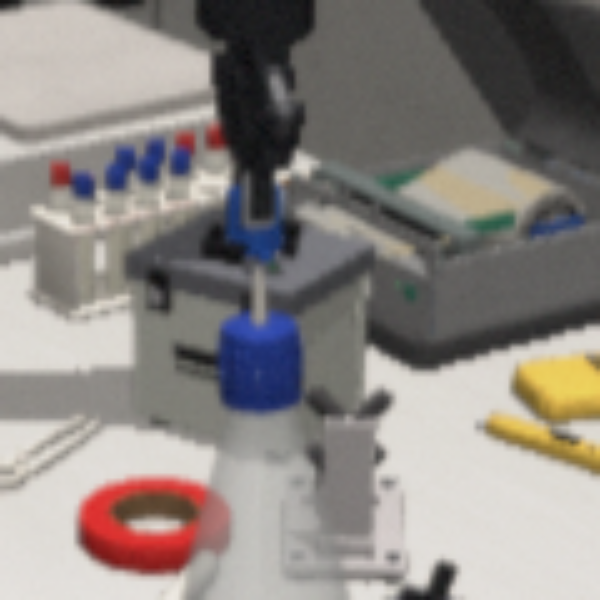

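Call:
{"fn": "send_rows", "kwargs": {"commands": [{"translation":[0,0,0],"rot":[0,0,-2],"grip":0.004},{"translation":[0,0,-0.001],"rot":[0,0,0],"grip":0.004},{"translation":[0,0,-0.002],"rot":[0,0,0],"grip":0.004},{"translation":[0,0,-0.003],"rot":[0,0,0],"grip":0.004},{"translation":[0,0,-0.003],"rot":[0,0,0],"grip":0.004}]}}

```text
t: 5.77
eef_pos: [0.4105, -0.122, 0.1664]
tool_rot: [0.0, 0.775, -0.632, -0.0]
contact_force: [-2.2, -4.6, -3.1]
gripper_width: 0.154
```

Call:
{"fn": "send_rows", "kwargs": {"commands": [{"translation":[0.0007,0.0004,-0.006],"rot":[0,0,0],"grip":0.004},{"translation":[0,0,-0.008],"rot":[0,0,0],"grip":0.004},{"translation":[0,0,-0.01],"rot":[0,0,0],"grip":0.004},{"translation":[0,0,-0.01],"rot":[0,0,0],"grip":0.004},{"translation":[0,0,-0.01],"rot":[0,0,0],"grip":0.004}]}}

```text
t: 6.18
eef_pos: [0.411, -0.1223, 0.2117]
tool_rot: [-0.0, 0.775, -0.631, 0.0]
contact_force: [-1.2, -1.5, -1.9]
gripper_width: 0.152
```

Call:
{"fn": "send_rows", "kwargs": {"commands": [{"translation":[0,0,-0.012],"rot":[0,0,0],"grip":0.004},{"translation":[0,0,-0.012],"rot":[0,0,0],"grip":0.004},{"translation":[0,0,-0.012],"rot":[0,0,0],"grip":0.004},{"translation":[0,0,-0.012],"rot":[0,0,0],"grip":0.004},{"translation":[0,0,-0.012],"rot":[0,0,0],"grip":0.004}]}}

```text
t: 6.6
eef_pos: [0.4114, -0.1219, 0.2721]
tool_rot: [-0.001, 0.776, -0.631, 0.001]
contact_force: [0.3, -0.2, -0.7]
gripper_width: 0.152
```

Call:
{"fn": "send_rows", "kwargs": {"commands": [{"translation":[0,0,-0.012],"rot":[0,0,0],"grip":0.004},{"translation":[0,0,-0.012],"rot":[0,0,0],"grip":0.004},{"translation":[0,0,-0.012],"rot":[0,0,0],"grip":0.004},{"translation":[0,0,-0.012],"rot":[0,0,0],"grip":0.004},{"translation":[0,0,-0.012],"rot":[0,0,0],"grip":0.004}]}}

```text
t: 7.02
eef_pos: [0.4115, -0.1216, 0.3323]
tool_rot: [-0.001, 0.776, -0.631, 0.001]
contact_force: [-0.1, -0.1, -0.4]
gripper_width: 0.153
```

```bash
cat > snap.py <<'E'
import sys,cv2
from plan import *
def snap(n,tag,x,y,w,h,s):
    c=read_camera(n);np.savez(f"{n}{tag}.npz",**c)
    cv2.imwrite(f"pics/{n}{tag}.png",cv2.resize(c["pixels"][y:y+h,x:x+w,::-1],None,fx=s,fy=s,interpolation=cv2.INTER_CUBIC))
    return c
E
python3 - <<'E'
from snap import *
p,r,o=pose()
print(o["q"].round(3),p,o["contact_force"].round(2),o["torque"].round(2),o["gripper_width"]*85.4)
snap("side","5",200,120,180,150,4)
snap("top","5",180,120,240,180,3.3)
E
```

```text
[ 0.671  0.011 -0.524  1.967  0.005  1.163 -1.221] [ 0.41154312 -0.12161631  0.33232468] [-0.07 -0.14 -0.37] [ 0.01  0.02 -0.01] 13.038078456275068
```

View pics/side5.png

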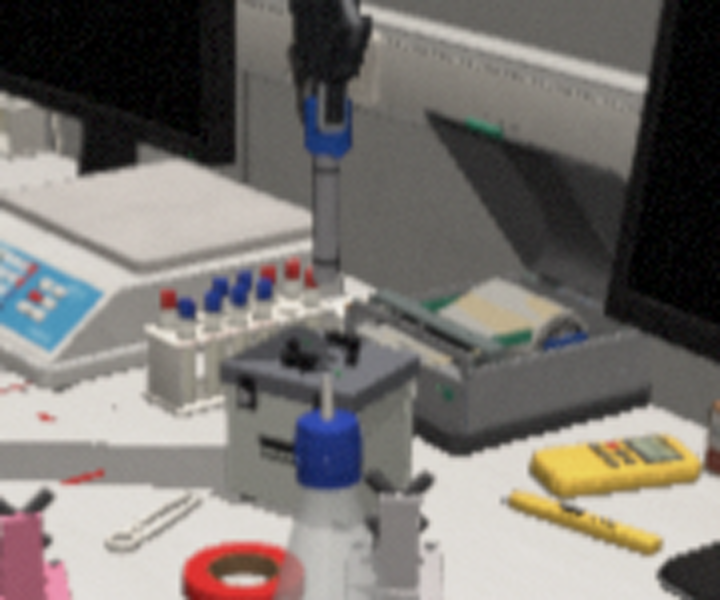

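View pics/top5.png

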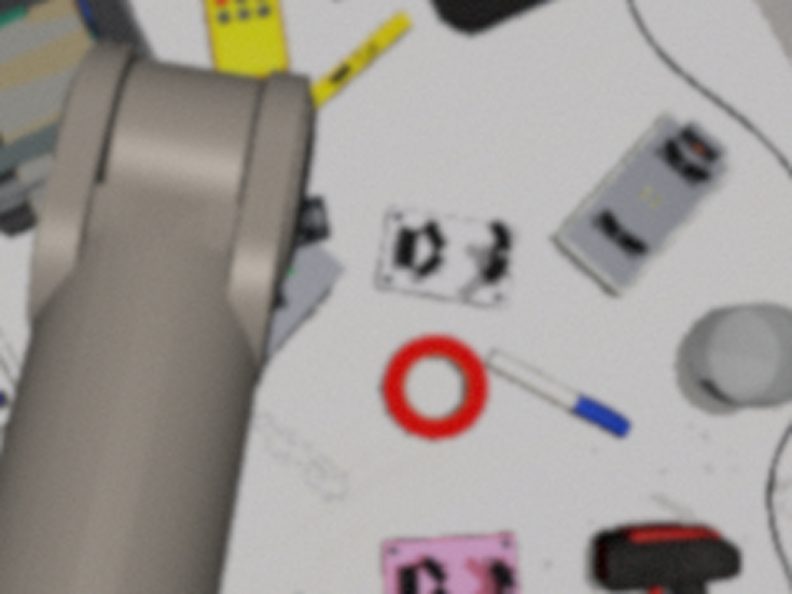

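```bash
python3 - <<'E'
from h import *
c=load("side","5")
for d in(0,.035,.09,.145):print(d,(proj(c,[.4115,-.1216,.3323-d])[0]-[200,120])*4)
P=cloud(c)
m=np.zeros((420,560),bool);m[155:192,270:292]=1
Q=P[m];Q=Q[(abs(Q[:,1]+.13)<.03)&(abs(Q[:,0]-.41)<.03)]
for z in np.arange(.19,.30,.01):
    s=Q[abs(Q[:,2]-z)<.005]
    if len(s):print(z.round(3),len(s),np.median(s[:,0]).round(4),s[:,1].min().round(4),np.median(s[:,1]).round(4))
E
```

```text
0 [323.14269313 104.22522566]
0.035 [322.39872271 147.97251543]
0.09 [321.25519025 215.37162404]
0.145 [320.14228374 281.14832154]
0.19 9 0.4103 -0.1351 -0.1285
0.2 21 0.4121 -0.1385 -0.1287
0.21 22 0.4144 -0.1358 -0.1302
0.22 20 0.4124 -0.1384 -0.1277
0.23 22 0.4127 -0.1349 -0.1299
0.24 18 0.4106 -0.1416 -0.1311
0.25 24 0.412 -0.1365 -0.1297
0.26 20 0.4127 -0.1366 -0.128
0.27 22 0.4118 -0.1374 -0.1302
0.28 22 0.4114 -0.1341 -0.1289
0.29 20 0.4121 -0.1368 -0.1301
```

```bash
cat > geo.py <<'E'
from plan import *
yr=np.radians(81.55);X=np.array([np.cos(yr),np.sin(yr),0]);Z=np.array([0,0,1.]);Y=np.cross(Z,X)
RC=np.array([.4459,-.297,0])
def rest(x,y,z): return RC+X*x/1e3+Y*y/1e3+Z*z/1e3
c50,s50=np.cos(np.radians(50)),np.sin(np.radians(50))
A=-X*c50+Z*s50; NN=X*s50+Z*c50
RH=down(81.55-90)*R.from_rotvec([40,0,0],degrees=True)   # head grasp in rest
TH=rest(-35.7,0,120.3)+A*.035
yd=np.radians(-41.65);DX=np.array([np.cos(yd),np.sin(yd),0]);DY=np.cross(Z,DX);DC=np.array([.4959,-.4709,0])
E
python3 - <<'E'
from geo import *
print(RH.as_matrix()[:,2],-A,TH)
P1=TH+NN*.045+A*.002
print("pre",P1)
plan(P1+[0,0,.10],RH,15)
plan(P1,RH,5,(P1+[0,0,.10],RH))
E
```

```text
[ 0.09445525  0.63580981 -0.76604444] [ 0.09445525  0.63580981 -0.76604444] [ 0.43734808 -0.3545658   0.14711156]
pre [ 0.44222471 -0.32173963  0.17756909]
t 7.1167 from [ 0.4126 -0.1219  0.3332] N 15 row t mm [1.211e+01 9.020e+00 1.000e-02] rot [ 2.31  -1.64  -4.446] |t| 15.1 |r| 5.27
    5 [ 0.392 -0.194  0.326]
    10 [ 0.402 -0.265  0.306]
    15 [ 0.442 -0.322  0.278]
t 7.1167 from [ 0.4422 -0.3217  0.2776] N 5 row t mm [ 0.   12.86 15.32] rot [0. 0. 0.] |t| 20.0 |r| 0.0
    5 [ 0.442 -0.322  0.178]
```

Call:
{"fn": "send_rows", "kwargs": {"commands": [{"translation":[0.0121,0.009,0],"rot":[2.31,-1.64,-4.45],"grip":0.004},{"translation":[0.0121,0.009,0],"rot":[2.31,-1.64,-4.45],"grip":0.004},{"translation":[0.0121,0.009,0],"rot":[2.31,-1.64,-4.45],"grip":0.004},{"translation":[0.0121,0.009,0],"rot":[2.31,-1.64,-4.45],"grip":0.004},{"translation":[0.0121,0.009,0],"rot":[2.31,-1.64,-4.45],"grip":0.004}]}}

```text
t: 7.53
eef_pos: [0.3902, -0.1944, 0.324]
tool_rot: [-0.123, 0.877, -0.464, 0.009]
contact_force: [0.4, 0.6, -0.3]
gripper_width: 0.153
```

Call:
{"fn": "send_rows", "kwargs": {"commands": [{"translation":[0.0121,0.009,0],"rot":[2.31,-1.64,-4.45],"grip":0.004},{"translation":[0.0121,0.009,0],"rot":[2.31,-1.64,-4.45],"grip":0.004},{"translation":[0.0121,0.009,0],"rot":[2.31,-1.64,-4.45],"grip":0.004},{"translation":[0.0121,0.009,0],"rot":[2.31,-1.64,-4.45],"grip":0.004},{"translation":[0.0121,0.009,0],"rot":[2.31,-1.64,-4.45],"grip":0.004}]}}

```text
t: 7.95
eef_pos: [0.4006, -0.2661, 0.3028]
tool_rot: [-0.239, 0.932, -0.273, 0.017]
contact_force: [0.9, 0.1, -1.5]
gripper_width: 0.156
```

```bash
python3 - <<'E'
from geo import *
p,r,o=pose();print(o["q"].round(3))
P1=TH+NN*.045+A*.002
plan(P1+[0,0,.10],RH,5)
E
```

```text
[ 0.985  0.242 -0.293  1.857 -0.407  1.249  0.292]
t 7.95 from [ 0.4006 -0.2661  0.3028] N 5 row t mm [12.31  8.41 -0.33] rot [ 2.301 -1.594 -4.44 ] |t| 14.9 |r| 5.25
    5 [ 0.442 -0.322  0.278]
```

Call:
{"fn": "send_rows", "kwargs": {"commands": [{"translation":[0.0123,0.0084,-0.0003],"rot":[2.3,-1.6,-4.44],"grip":0.004},{"translation":[0.0123,0.0084,-0.0003],"rot":[2.3,-1.6,-4.44],"grip":0.004},{"translation":[0.0123,0.0084,-0.0003],"rot":[2.3,-1.6,-4.44],"grip":0.004},{"translation":[0.0123,0.0084,-0.0003],"rot":[2.3,-1.6,-4.44],"grip":0.004},{"translation":[0.0123,0.0084,-0.0003],"rot":[2.3,-1.6,-4.44],"grip":0.004}]}}

```text
t: 8.37
eef_pos: [0.4422, -0.322, 0.2769]
tool_rot: [-0.341, 0.937, -0.07, 0.025]
contact_force: [0.6, -0.7, 0.0]
gripper_width: 0.157
```

```bash
python3 - <<'E'
from geo import *
from snap import snap
p,r,o=pose();print(o["q"].round(3))
P1=TH+NN*.045+A*.002
plan(P1,RH,5)
snap("side","6",200,120,180,150,4)
snap("top","6",220,120,220,165,3.6)
E
```

```text
[ 1.047  0.522 -0.343  1.608 -0.408  1.454  0.7  ]
t 8.3667 from [ 0.4422 -0.322   0.2769] N 5 row t mm [1.000e-02 1.272e+01 1.525e+01] rot [-0.003  0.007 -0.013] |t| 19.9 |r| 0.02
    5 [ 0.442 -0.322  0.178]
```

View pics/side6.png

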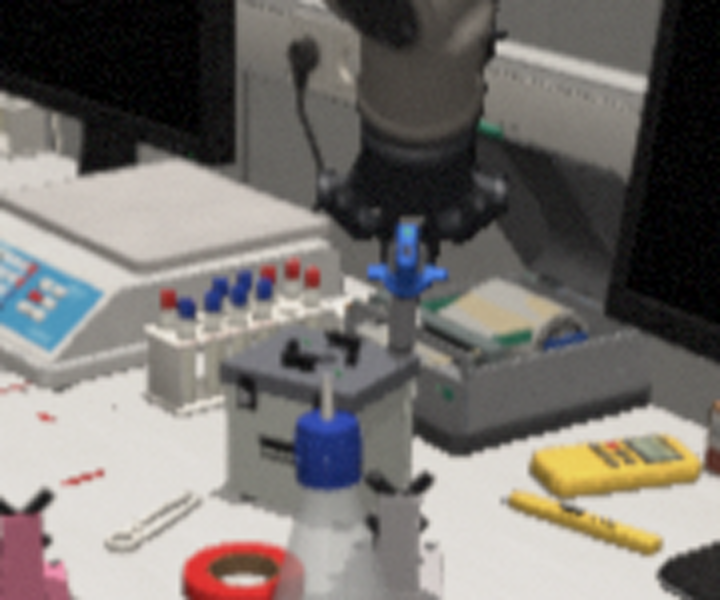

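View pics/top6.png

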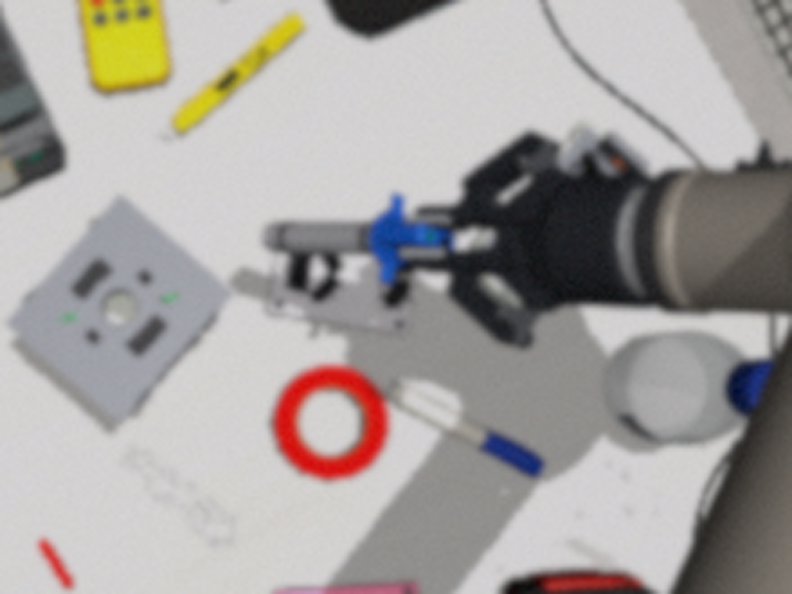

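```bash
python3 - <<'E'
from h import *
for n in("top","side"):
    cv2.imwrite(f"pics/{n}6f.png",load(n,"6")["pixels"][:,:,::-1])
c=load("top","6");P=cloud(c);np.set_printoptions(linewidth=250)
for v in range(170,300,10):print(v,[(tuple((P[v,u]*100).round().astype(int))) for u in range(370,480,12)])
E
```

```text
170 [(np.int64(47), np.int64(-37), np.int64(35)), (np.int64(46), np.int64(-39), np.int64(39)), (np.int64(46), np.int64(-41), np.int64(41)), (np.int64(46), np.int64(-42), np.int64(43)), (np.int64(45), np.int64(-44), np.int64(45)), (np.int64(45), np.int64(-45), np.int64(47)), (np.int64(45), np.int64(-47), np.int64(49)), (np.int64(44), np.int64(-47), np.int64(52)), (np.int64(44), np.int64(-49), np.int64(54)), (np.int64(44), np.int64(-50), np.int64(55))]
180 [(np.int64(45), np.int64(-37), np.int64(35)), (np.int64(44), np.int64(-38), np.int64(40)), (np.int64(44), np.int64(-40), np.int64(42)), (np.int64(44), np.int64(-42), np.int64(44)), (np.int64(43), np.int64(-43), np.int64(47)), (np.int64(43), np.int64(-45), np.int64(48)), (np.int64(43), np.int64(-45), np.int64(52)), (np.int64(42), np.int64(-47), np.int64(54)), (np.int64(42), np.int64(-48), np.int64(55)), (np.int64(42), np.int64(-49), np.int64(57))]
190 [(np.int64(43), np.int64(-37), np.int64(35)), (np.int64(42), np.int64(-38), np.int64(40)), (np.int64(42), np.int64(-40), np.int64(42)), (np.int64(42), np.int64(-42), np.int64(45)), (np.i
[... 4079 characters left out ...]
nt64(-36), np.int64(65)), (np.int64(27), np.int64(-37), np.int64(67)), (np.int64(27), np.int64(-39), np.int64(67)), (np.int64(27), np.int64(-40), np.int64(67)), (np.int64(27), np.int64(-42), np.int64(66)), (np.int64(21), np.int64(-79), np.int64(0))]
290 [(np.int64(19), np.int64(-44), np.int64(7)), (np.int64(19), np.int64(-48), np.int64(7)), (np.int64(19), np.int64(-51), np.int64(6)), (np.int64(26), np.int64(-35), np.int64(65)), (np.int64(26), np.int64(-36), np.int64(67)), (np.int64(26), np.int64(-37), np.int64(67)), (np.int64(26), np.int64(-38), np.int64(68)), (np.int64(26), np.int64(-40), np.int64(68)), (np.int64(26), np.int64(-42), np.int64(66)), (np.int64(18), np.int64(-79), np.int64(0))]
```

View pics/top6f.png

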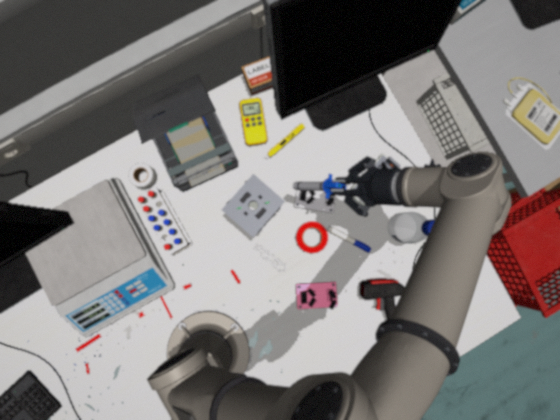

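View pics/side6f.png

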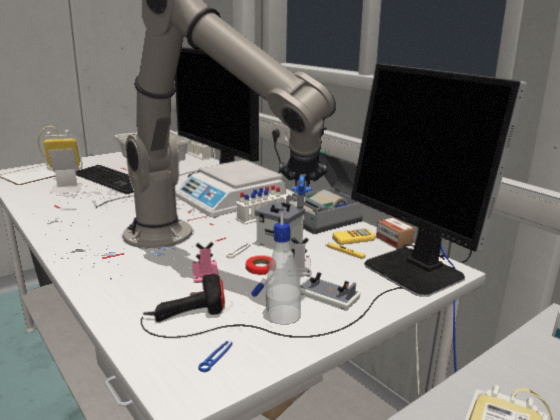

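```bash
python3 - <<'E'
from geo import *
from h import *
c=load("top","6");P=cloud(c)
p,r,o=pose();z=r.as_matrix()[:,2]
# barrel points: within 16mm of expected axis, between s 40..145
Q=P.reshape(-1,3);d=Q-p;s=d@z;perp=d-np.outer(s,z);k=(np.linalg.norm(perp,axis=1)<.02)&(s>.02)&(s<.17)
x=r.as_matrix()[:,0];y=r.as_matrix()[:,1]
for a in np.arange(.03,.165,.01):
    m=k&(abs(s-a)<.005)
    if m.sum(): print(a.round(3),m.sum(),"x",(d[m]@x).mean().round(4),"y",(d[m]@y).min().round(4),(d[m]@y).max().round(4))
E
```

```text
0.03 77 x -0.0029 y -0.0198 0.0092
0.04 7 x -0.0065 y -0.0193 -0.0052
0.05 29 x 0.0004 y -0.0142 -0.0012
0.06 29 x -0.0008 y -0.0142 -0.001
0.07 27 x 0.0001 y -0.0145 0.0004
0.08 25 x -0.0003 y -0.0135 -0.0007
0.09 22 x 0.0005 y -0.0131 -0.0064
0.1 24 x 0.001 y -0.0136 -0.0052
0.11 22 x 0.0003 y -0.0147 -0.0043
0.12 25 x 0.0011 y -0.0135 -0.0038
0.13 23 x 0.0007 y -0.0136 -0.0044
0.14 19 x 0.0002 y -0.0128 -0.0046
0.15 2 x -0.0024 y -0.0091 -0.0007
```

Call:
{"fn": "send_rows", "kwargs": {"commands": [{"translation":[0,0.0127,0.0153],"rot":[0,0,0],"grip":0.004},{"translation":[0,0.0127,0.0153],"rot":[0,0,0],"grip":0.004},{"translation":[0,0.0127,0.0153],"rot":[0,0,0],"grip":0.004},{"translation":[0,0.0127,0.0153],"rot":[0,0,0],"grip":0.004},{"translation":[0,0.0127,0.0153],"rot":[0,0,0],"grip":0.004}]}}

```text
t: 8.88
eef_pos: [0.4418, -0.3201, 0.1776]
tool_rot: [-0.34, 0.937, -0.071, 0.024]
contact_force: [0.8, 0.1, -0.7]
gripper_width: 0.156
```

```bash
python3 - <<'E'
from geo import *
from snap import snap
p,r,o=pose();print(o["q"].round(3))
plan(TH+A*.002+NN*.006,RH,5)
snap("side","7",240,160,120,120,5)
snap("top","7",250,140,150,110,5)
E
```

```text
[ 1.04   0.629 -0.336  1.683 -0.389  1.288  0.765]
t 8.8833 from [ 0.4418 -0.3201  0.1776] N 5 row t mm [ 0.16  8.04 -0.19] rot [ 0.03  -0.001 -0.051] |t| 8.0 |r| 0.06
    5 [ 0.438 -0.351  0.153]
```

View pics/side7.png

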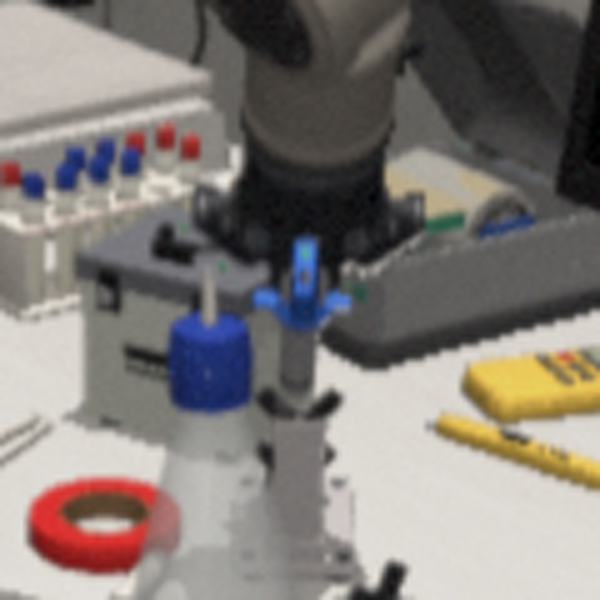

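View pics/top7.png

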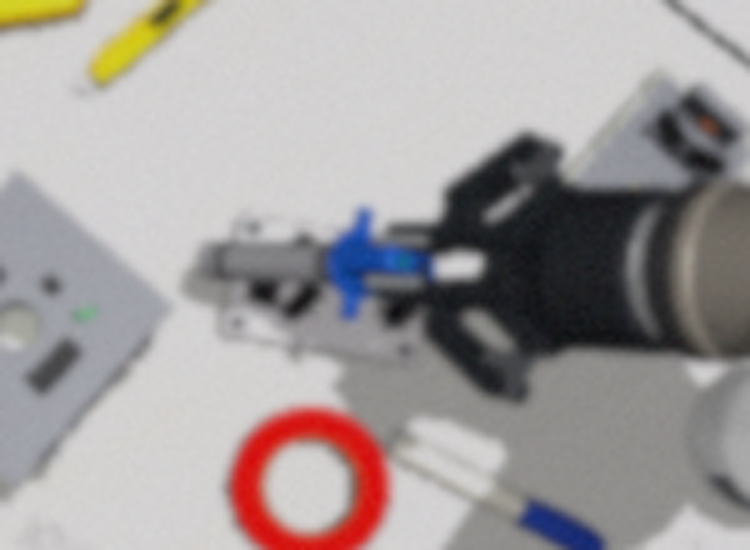

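Call:
{"fn": "send_rows", "kwargs": {"commands": [{"translation":[0.0002,0.008,-0.0002],"rot":[0,0,0],"grip":0.004},{"translation":[0.0002,0.008,-0.0002],"rot":[0,0,0],"grip":0.004},{"translation":[0.0002,0.008,-0.0002],"rot":[0,0,0],"grip":0.004},{"translation":[0.0001,0.008,-0.0002],"rot":[0,0,0],"grip":0.004},{"translation":[0.0001,0.007,-0.0002],"rot":[0,0,0],"grip":0.004}]}}

```text
t: 9.4
eef_pos: [0.4376, -0.3523, 0.1536]
tool_rot: [-0.34, 0.937, -0.071, 0.024]
contact_force: [-0.3, 0.6, -0.5]
gripper_width: 0.157
```

```bash
python3 - <<'E'
from geo import *
from snap import snap
p,r,o=pose();print(o["contact_force"])
plan(TH+A*.001,RH,5)
snap("side","8",240,160,120,120,5)
snap("top","8",250,140,150,110,5)
E
```

```text
[-0.33521612  0.57372518 -0.49370639]
t 9.4 from [ 0.4376 -0.3523  0.1536] N 5 row t mm [0.02 1.19 0.5 ] rot [ 0.029 -0.001 -0.053] |t| 1.3 |r| 0.06
    5 [ 0.437 -0.355  0.148]
```

View pics/side8.png

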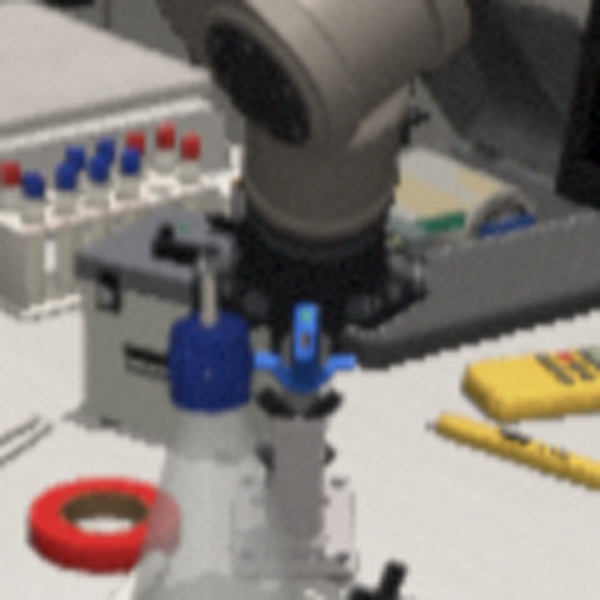

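View pics/top8.png

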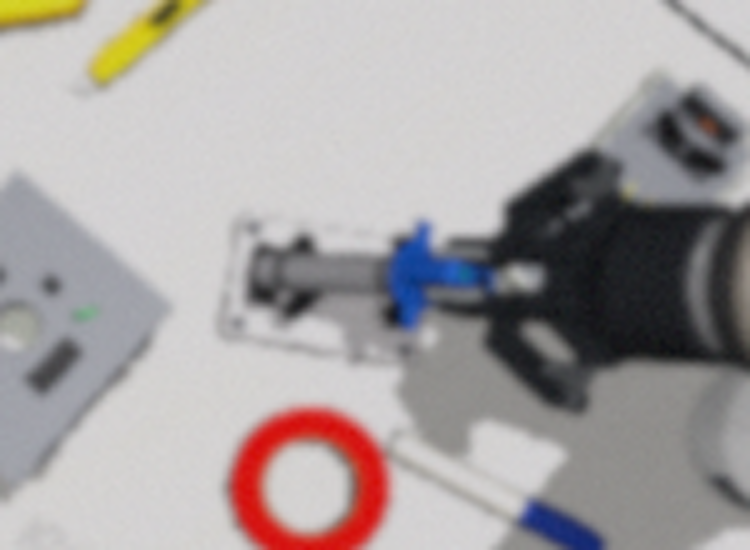

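Call:
{"fn": "send_rows", "kwargs": {"commands": [{"translation":[0,0.001,0.0002],"rot":[0,0,0],"grip":0.004},{"translation":[0,0.001,0.0002],"rot":[0,0,0],"grip":0.004},{"translation":[0,0.001,0.0002],"rot":[0,0,0],"grip":0.004},{"translation":[0,0.001,0.0002],"rot":[0,0,0],"grip":0.004},{"translation":[0,0.0005,0],"rot":[0,0,0],"grip":0.004}]}}

```text
t: 9.92
eef_pos: [0.4373, -0.3536, 0.1503]
tool_rot: [-0.341, 0.937, -0.071, 0.024]
contact_force: [-0.3, 0.2, -0.8]
gripper_width: 0.155
```

Call:
{"fn": "send_rows", "kwargs": {"commands": [{"translation":[0,0.0005,0.0002],"rot":[0,0,0],"grip":0.004},{"translation":[0,0.0005,0.0002],"rot":[0,0,0],"grip":0.004},{"translation":[0,0.0005,0.0002],"rot":[0,0,0],"grip":0.004},{"translation":[0,0.0005,0.0002],"rot":[0,0,0],"grip":0.004},{"translation":[0,0,0],"rot":[0,0,0],"grip":0.004}]}}

```text
t: 10.33
eef_pos: [0.4371, -0.3548, 0.1482]
tool_rot: [-0.341, 0.937, -0.071, 0.024]
contact_force: [0.7, 0.2, -1.2]
gripper_width: 0.157
```

```bash
python3 - <<'E'
from geo import *
p,r,o=pose();f=o["contact_force"];print(f@NN,f@A,f@Y,o["torque"].round(2))
d=p-TH;print("n",d@NN*1e3,"a",d@A*1e3,"y",d@Y*1e3)
E
```

```text
-0.5456127226765022 -1.1195043056540441 -0.635863994333373 [-0.78  0.09  0.04]
n 0.5214002820395697 a 1.0138398436794887 y 0.2562048832859451
```

Call:
{"fn": "send_rows", "kwargs": {"commands": [{"translation":[0,0.0004,0.0001],"rot":[0,0,0],"grip":0.004},{"translation":[0,0.0004,0.0001],"rot":[0,0,0],"grip":0.004},{"translation":[0,0.0004,0.0001],"rot":[0,0,0],"grip":0.004},{"translation":[0,0,0],"rot":[0,0,0],"grip":0.004},{"translation":[0,0,0],"rot":[0,0,0],"grip":0.004}]}}

```text
t: 10.75
eef_pos: [0.437, -0.3555, 0.1473]
tool_rot: [-0.341, 0.937, -0.071, 0.024]
contact_force: [-0.2, -1.0, -0.3]
gripper_width: 0.153
```

```bash
python3 - <<'E'
from geo import *
from snap import snap
p,r,o=pose();f=o["contact_force"];print(f@NN,f@A,f@Y,o["torque"].round(2))
d=p-TH;print("n",d@NN*1e3,"a",d@A*1e3,"y",d@Y*1e3)
snap("side","9",260,180,80,80,8)
snap("top","9",270,150,100,75,8)
E
```

```text
-0.9780486970536965 0.4711951394773068 0.06772201715291824 [-0.8   0.08 -0.01]
n -0.6267982629697558 a 0.8038881993343056 y 0.24027645228943187
```

View pics/side9.png

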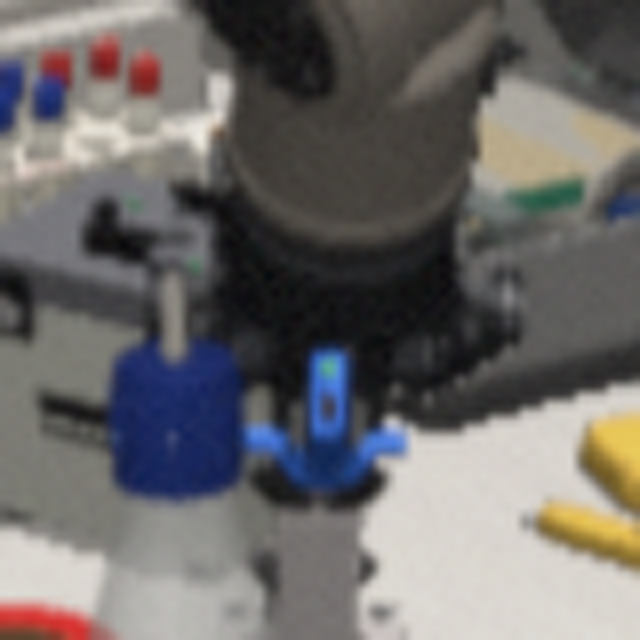

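View pics/top9.png

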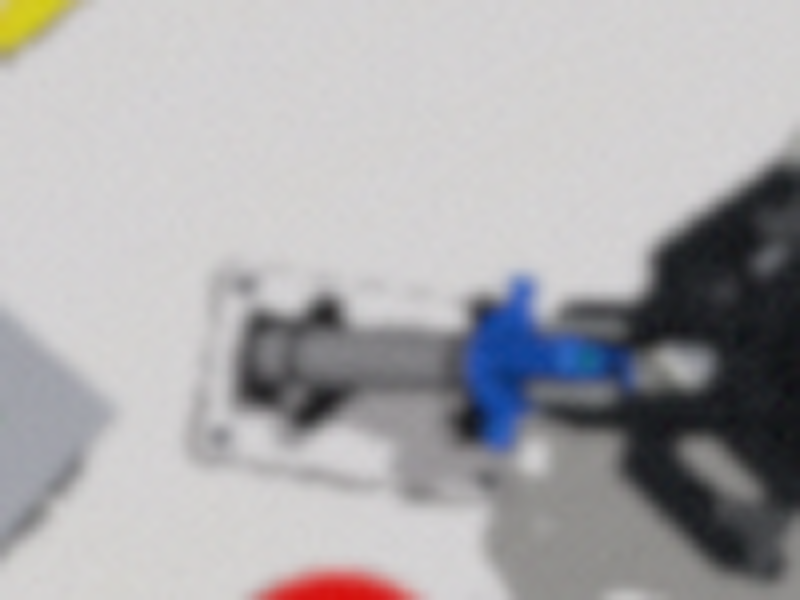

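Call:
{"fn": "send_rows", "kwargs": {"commands": [{"translation":[0,0.0004,0.0001],"rot":[0,0,0],"grip":0.004},{"translation":[0,0.0004,0.0001],"rot":[0,0,0],"grip":0.004},{"translation":[0,0.0004,0.0001],"rot":[0,0,0],"grip":0.004},{"translation":[0,0,0],"rot":[0,0,0],"grip":0.004},{"translation":[0,0,0],"rot":[0,0,0],"grip":0.004}]}}

```text
t: 11.27
eef_pos: [0.4369, -0.356, 0.1464]
tool_rot: [-0.341, 0.937, -0.071, 0.024]
contact_force: [-0.3, 0.6, -0.1]
gripper_width: 0.156
```

```bash
cat > st.py <<'E'
from geo import *
p,r,o=pose();f=o["contact_force"];print("f n,a,y",(f@NN).round(2),(f@A).round(2),(f@Y).round(2),o["torque"].round(2))
d=p-TH;print("n",d@NN*1e3,"a",d@A*1e3,"y",d@Y*1e3)
E
python3 st.py
```

```text
f n,a,y 0.37 -0.42 0.39 [-0.44  0.08  0.05]
n -1.597539890042747 a 0.4725044904218268 y 0.20353668948168926
```

Call:
{"fn": "send_rows", "kwargs": {"commands": [{"translation":[0,0.0005,0],"rot":[0,0,0],"grip":0.004},{"translation":[0,0.0005,0],"rot":[0,0,0],"grip":0.004},{"translation":[0,0,0],"rot":[0,0,0],"grip":0.004},{"translation":[0,0,0],"rot":[0,0,0],"grip":0.004},{"translation":[0,0,0],"rot":[0,0,0],"grip":0.004}]}}

```text
t: 11.68
eef_pos: [0.4369, -0.3564, 0.1461]
tool_rot: [-0.341, 0.937, -0.071, 0.024]
contact_force: [-0.6, 3.3, 4.2]
gripper_width: 0.151
```

```bash
python3 st.py
```

```text
f n,a,y 5.09 1.16 1.12 [0.68 0.14 0.23]
n -2.082590175404307 a 0.42219240128529756 y 0.2019615404927989
```

Call:
{"fn": "send_rows", "kwargs": {"commands": [{"translation":[0,-0.0003,0.0004],"rot":[0,0,0],"grip":0.004},{"translation":[0,0,0.0004],"rot":[0,0,0],"grip":0.004},{"translation":[0,0,0.0004],"rot":[0,0,0],"grip":0.004},{"translation":[0,0,0.0004],"rot":[0,0,0],"grip":0.004},{"translation":[0,0,0],"rot":[0,0,0],"grip":0.004}]}}

```text
t: 12.1
eef_pos: [0.4367, -0.3562, 0.1456]
tool_rot: [-0.34, 0.937, -0.071, 0.024]
contact_force: [-4.0, 0.4, 9.4]
gripper_width: 0.15
```

```bash
python3 st.py
```

```text
f n,a,y 5.84 7.31 4.05 [1.04 0.4  0.43]
n -2.27089257347574 a -0.0622239475911342 y 0.3662416826305628
```

Call:
{"fn": "send_rows", "kwargs": {"commands": [{"translation":[0.0003,-0.0005,-0.0007],"rot":[0,0,0],"grip":0.004},{"translation":[0,0,0],"rot":[0,0,0],"grip":0.012},{"translation":[0,0,0],"rot":[0,0,0],"grip":0.018},{"translation":[0,0,0],"rot":[0,0,0],"grip":0.024},{"translation":[0,0,0],"rot":[0,0,0],"grip":0.03}]}}

```text
t: 12.52
eef_pos: [0.4373, -0.3564, 0.145]
tool_rot: [-0.34, 0.937, -0.071, 0.024]
contact_force: [0.0, 0.3, -0.5]
gripper_width: 0.349
```

Call:
{"fn": "send_rows", "kwargs": {"commands": [{"translation":[0,0,0],"rot":[0,0,0],"grip":0.036},{"translation":[0,0,0],"rot":[0,0,0],"grip":0.04},{"translation":[0,0,0],"rot":[0,0,0],"grip":0.04},{"translation":[0,0,0],"rot":[0,0,0],"grip":0.04},{"translation":[0,0,0],"rot":[0,0,0],"grip":0.04}]}}

```text
t: 12.93
eef_pos: [0.4373, -0.3559, 0.1455]
tool_rot: [-0.34, 0.937, -0.071, 0.024]
contact_force: [0.2, 0.3, -0.9]
gripper_width: 0.467
```

```bash
python3 st.py;python3 - <<'E'
from snap import snap
snap("side","10",260,180,80,80,8)
snap("top","10",270,150,100,75,8)
E
```

```text
f n,a,y -0.3 -0.91 -0.18 [-0.66  0.06 -0.01]
n -2.0606253762648308 a -0.40388815460376915 y -0.11186206205891586
```

View pics/side10.png

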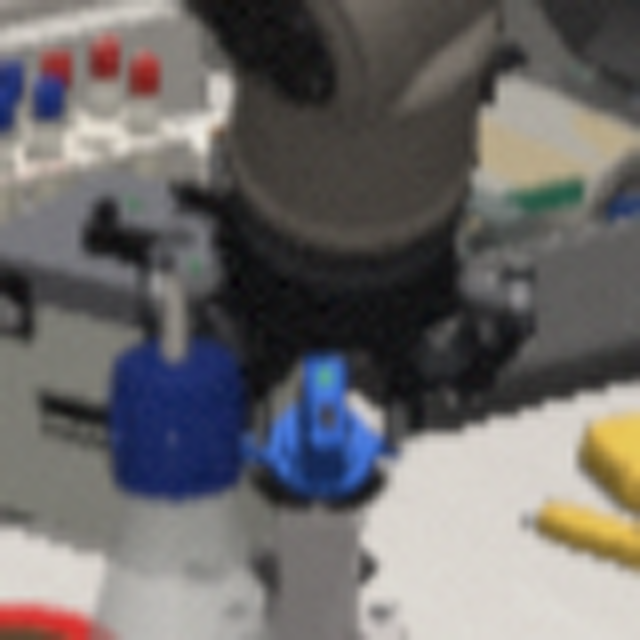

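View pics/top10.png

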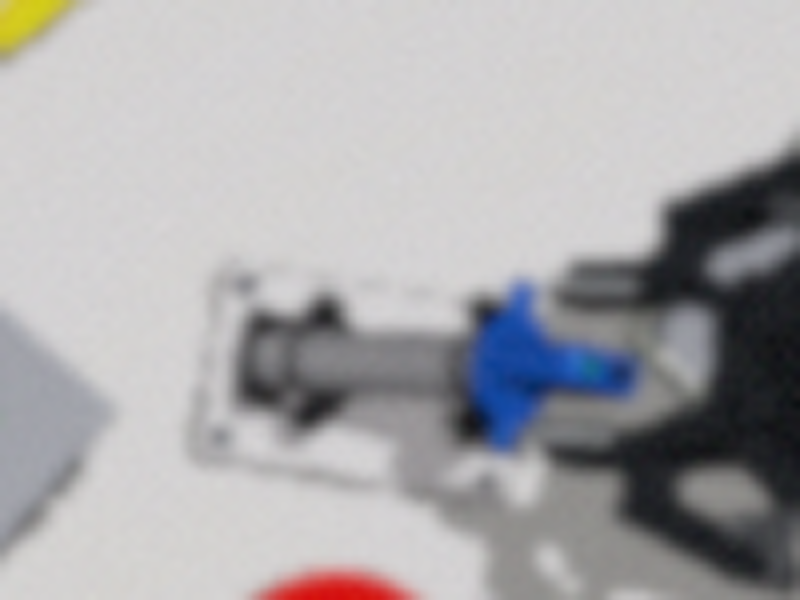

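Call:
{"fn": "send_rows", "kwargs": {"commands": [{"translation":[0,0,-0.008],"rot":[0,0,0],"grip":0.04},{"translation":[0,0,-0.012],"rot":[0,0,0],"grip":0.04},{"translation":[0,0,-0.02],"rot":[0,0,0],"grip":0.04},{"translation":[0,0,-0.02],"rot":[0,0,0],"grip":0.04},{"translation":[0,0,-0.02],"rot":[0,0,0],"grip":0.04}]}}

```text
t: 13.45
eef_pos: [0.4295, -0.4081, 0.2086]
tool_rot: [-0.34, 0.937, -0.071, 0.024]
contact_force: [-0.1, -0.9, 0.3]
gripper_width: 0.471
```

```bash
cat >> geo.py <<'E'
RB=down(81.55-90)*R.from_rotvec([-30,0,0],degrees=True)
zB=RB.as_matrix()[:,2]
BG=rest(.3,0,77.4)-NN*.0015
E
python3 - <<'E'
from geo import *
p,r,o=pose();print(o["q"].round(3))
H1=rest(-80,0,280);H2=BG-zB*.14
print(H2,BG)
plan(H1,RH,5)
plan(H2,RB,15,(H1,RH))
E
```

```text
[ 1.09   0.681 -0.293  1.494 -0.346  1.456  0.788]
[ 0.45606147 -0.22859974  0.19767938] [ 0.44577523 -0.29783985  0.07643582]
t 13.45 from [ 0.4295 -0.4081  0.2086] N 5 row t mm [ -0.06 -14.12  -6.81] rot [ 0.027  0.003 -0.049] |t| 15.7 |r| 0.06
    5 [ 0.434 -0.376  0.28 ]
t 13.45 from [ 0.4341 -0.3761  0.28  ] N 15 row t mm [-0.   -9.75  7.15] rot [-4.667  0.     0.   ] |t| 12.1 |r| 4.67
    5 [ 0.443 -0.317  0.274]
    10 [ 0.451 -0.265  0.245]
    15 [ 0.456 -0.229  0.198]
```

Call:
{"fn": "send_rows", "kwargs": {"commands": [{"translation":[0,-0.014,-0.0068],"rot":[0,0,0],"grip":0.045},{"translation":[0,-0.014,-0.0068],"rot":[0,0,0],"grip":0.045},{"translation":[0,-0.014,-0.0068],"rot":[0,0,0],"grip":0.045},{"translation":[0,-0.014,-0.0068],"rot":[0,0,0],"grip":0.045},{"translation":[0,-0.014,-0.0068],"rot":[0,0,0],"grip":0.045}]}}

```text
t: 13.87
eef_pos: [0.4351, -0.3736, 0.2795]
tool_rot: [-0.341, 0.937, -0.07, 0.024]
contact_force: [-0.6, 0.2, -0.8]
gripper_width: 0.527
```

Call:
{"fn": "send_rows", "kwargs": {"commands": [{"translation":[0,-0.0098,0.0071],"rot":[-4.67,0,0],"grip":0.045},{"translation":[0,-0.0098,0.0071],"rot":[-4.67,0,0],"grip":0.045},{"translation":[0,-0.0098,0.0071],"rot":[-4.67,0,0],"grip":0.045},{"translation":[0,-0.0098,0.0071],"rot":[-4.67,0,0],"grip":0.045},{"translation":[0,-0.0098,0.0071],"rot":[-4.67,0,0],"grip":0.045}]}}

```text
t: 14.28
eef_pos: [0.444, -0.3147, 0.2737]
tool_rot: [-0.142, 0.987, -0.074, 0.01]
contact_force: [-0.1, 0.4, -0.0]
gripper_width: 0.525
```

Call:
{"fn": "send_rows", "kwargs": {"commands": [{"translation":[0,-0.0098,0.0071],"rot":[-4.67,0,0],"grip":0.045},{"translation":[0,-0.0098,0.0071],"rot":[-4.67,0,0],"grip":0.045},{"translation":[0,-0.0098,0.0071],"rot":[-4.67,0,0],"grip":0.045},{"translation":[0,-0.0098,0.0071],"rot":[-4.67,0,0],"grip":0.045},{"translation":[0,-0.0098,0.0071],"rot":[-4.67,0,0],"grip":0.045}]}}

```text
t: 14.7
eef_pos: [0.4519, -0.2624, 0.2448]
tool_rot: [0.061, 0.995, -0.074, -0.005]
contact_force: [-0.8, -0.6, -0.6]
gripper_width: 0.532
```

```bash
python3 - <<'E'
from geo import *
from snap import snap
p,r,o=pose();print(o["q"].round(3))
plan(BG-zB*.14,RB,5)
snap("side","11",240,160,140,110,5)
snap("top","11",220,110,200,150,4)
E
```

```text
[ 0.59   0.23  -0.295  1.935  0.226  0.98   0.027]
t 14.7 from [ 0.4519 -0.2624  0.2448] N 5 row t mm [-0.17 -9.24  7.18] rot [-4.596  0.01  -0.019] |t| 11.7 |r| 4.6
    5 [ 0.456 -0.229  0.198]
```

View pics/side11.png

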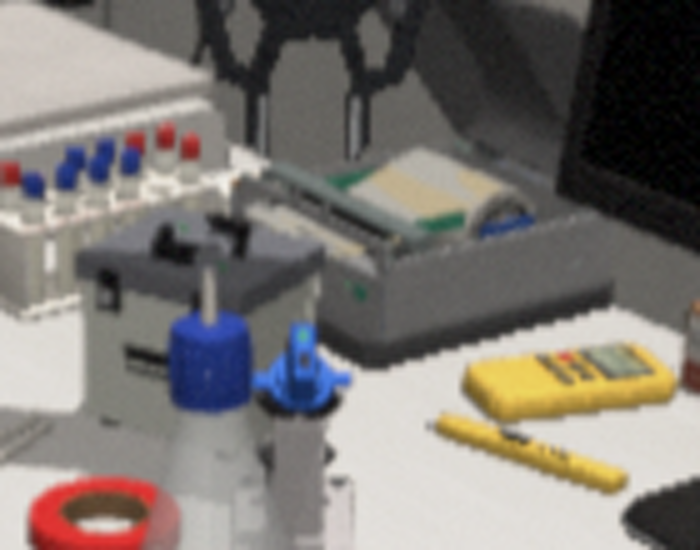

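View pics/top11.png

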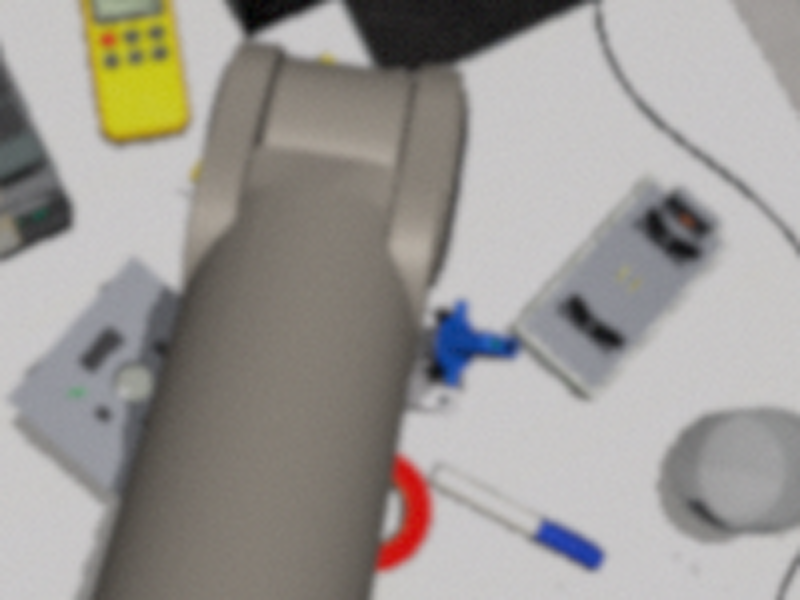

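Call:
{"fn": "send_rows", "kwargs": {"commands": [{"translation":[-0.0002,-0.0092,0.0072],"rot":[-4.6,0,0],"grip":0.045},{"translation":[-0.0002,-0.0092,0.0072],"rot":[-4.6,0,0],"grip":0.045},{"translation":[-0.0002,-0.0092,0.0072],"rot":[-4.6,0,0],"grip":0.045},{"translation":[-0.0002,-0.0092,0.0072],"rot":[-4.6,0,0],"grip":0.045},{"translation":[-0.0002,-0.0092,0.0072],"rot":[-4.6,0,0],"grip":0.045}]}}

```text
t: 15.22
eef_pos: [0.4558, -0.2297, 0.1975]
tool_rot: [0.258, 0.963, -0.073, -0.02]
contact_force: [0.2, -0.8, -1.0]
gripper_width: 0.527
```

```bash
python3 - <<'E'
from geo import *
from h import load,cloud
p,r,o=pose();print(o["q"].round(3))
plan(BG-zB*.04,RB,5)
# barrel pos check from picture before (top10 : released, in the rest)
c=load("top","10");P=cloud(c).reshape(-1,3)
N0=rest(-35.7,0,120.3);d=P-N0;s=-d@A;n=d@NN;y=d@Y
for a in np.arange(.01,.11,.01):
    m=(abs(s-a)<.005)&(abs(y)<.009)&(n>0.002)&(n<.02)
    print(a.round(2),m.sum(),"y",y[m].mean().round(4),"n top",np.percentile(n[m],90).round(4) if m.sum() else "")
m=(abs(y)<.03)&(abs(n)<.03)&(s>-.06)&(s<.02)
import cv2
hs=cv2.cvtColor(c["pixels"],cv2.COLOR_RGB2HSV).reshape(-1,3)
b=m&(hs[:,0]>95)&(hs[:,0]<125)&(hs[:,1]>120)
print("blue s range",np.percentile(s[b],[1,5,95,99]),"y",np.percentile(y[b],[1,99]))
E
```

```text
[ 0.261  0.302 -0.271  2.073  0.728  1.005 -0.624]
t 15.2167 from [ 0.4558 -0.2297  0.1975] N 5 row t mm [ 0.04 -0.18 19.85] rot [-0.003  0.023 -0.029] |t| 19.9 |r| 0.04
    5 [ 0.449 -0.278  0.111]
0.01 17 y 0.0014 n top 0.0117
0.02 15 y 0.0 n top 0.0118
0.03 18 y 0.0014 n top 0.0117
0.04 16 y 0.0001 n top 0.0118
0.05 18 y 0.0011 n top 0.0122
0.06 15 y 0.0013 n top 0.0128
0.07 17 y 0.0005 n top 0.0127
0.08 18 y 0.0008 n top 0.0121
0.09 20 y -0.0004 n top 0.0125
0.1 15 y -0.0003 n top 0.0135
blue s range [-0.0419377  -0.04106398 -0.00017443  0.01329102] y [-0.02190763  0.02415131]
```

Call:
{"fn": "send_rows", "kwargs": {"commands": [{"translation":[0,0,0.02],"rot":[0,0,0],"grip":0.045},{"translation":[0,0,0.02],"rot":[0,0,0],"grip":0.045},{"translation":[0,0,0.02],"rot":[0,0,0],"grip":0.045},{"translation":[0,0,0.02],"rot":[0,0,0],"grip":0.045},{"translation":[0,-0.0005,0.02],"rot":[0,0,0],"grip":0.045}]}}

```text
t: 15.63
eef_pos: [0.4476, -0.2793, 0.1093]
tool_rot: [0.256, 0.964, -0.073, -0.021]
contact_force: [1.0, -0.5, -0.2]
gripper_width: 0.531
```

```bash
python3 - <<'E'
from geo import *
from snap import snap
p,r,o=pose();print(o["q"].round(3),o["contact_force"].round(1))
plan(BG,RB,5)
snap("side","12",240,140,140,110,5)
snap("top","12",220,110,200,150,4)
E
```

```text
[ 0.3    0.448 -0.199  2.124  0.887  0.824 -0.732] [ 1.  -0.5 -0.2]
t 15.6333 from [ 0.4476 -0.2793  0.1093] N 5 row t mm [ 0.2  -0.05  7.56] rot [-0.044  0.052 -0.023] |t| 7.6 |r| 0.07
    5 [ 0.446 -0.298  0.076]
```

View pics/side12.png

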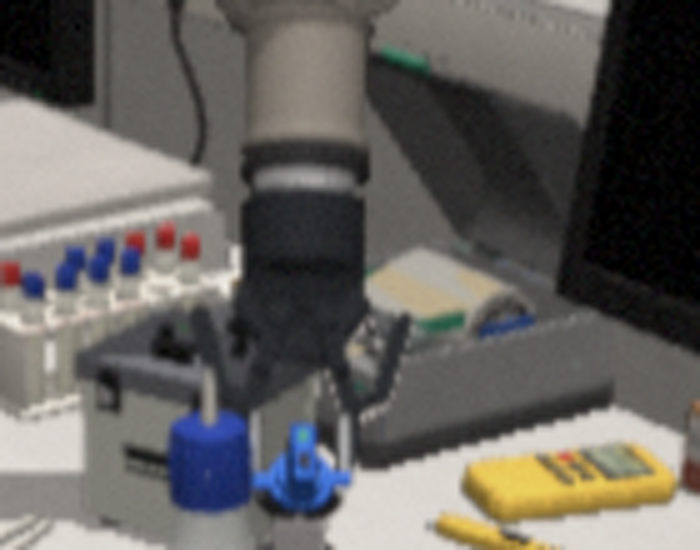

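View pics/top12.png

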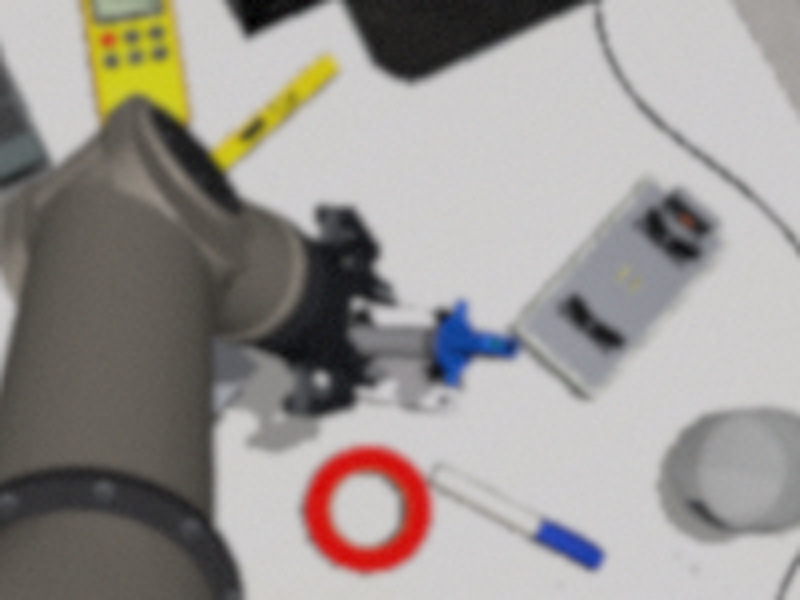

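Call:
{"fn": "send_rows", "kwargs": {"commands": [{"translation":[0.0002,0,0.0075],"rot":[0,0,0],"grip":0.045},{"translation":[0.0002,0,0.0075],"rot":[0,0,0],"grip":0.045},{"translation":[0.0002,0,0.0075],"rot":[0,0,0],"grip":0.045},{"translation":[0.0002,0,0.0075],"rot":[0,0,0],"grip":0.045},{"translation":[0.0002,0,0.0072],"rot":[0,0,0],"grip":0.045}]}}

```text
t: 16.15
eef_pos: [0.4461, -0.2973, 0.0769]
tool_rot: [0.256, 0.964, -0.072, -0.021]
contact_force: [-0.7, 0.0, -1.2]
gripper_width: 0.532
```

```bash
python3 - <<'E'
from geo import *
from snap import snap
p,r,o=pose();print(o["q"].round(3),o["contact_force"].round(1))
plan(BG,RB,5)
snap("top","13",270,150,100,75,8)
E
```

```text
[ 0.31   0.51  -0.167  2.13   0.959  0.763 -0.784] [-0.7  0.  -1.2]
t 16.15 from [ 0.4461 -0.2973  0.0769] N 5 row t mm [-0.05  0.06  0.14] rot [-0.043  0.042 -0.01 ] |t| 0.2 |r| 0.06
    5 [ 0.446 -0.298  0.076]
```

View pics/top13.png

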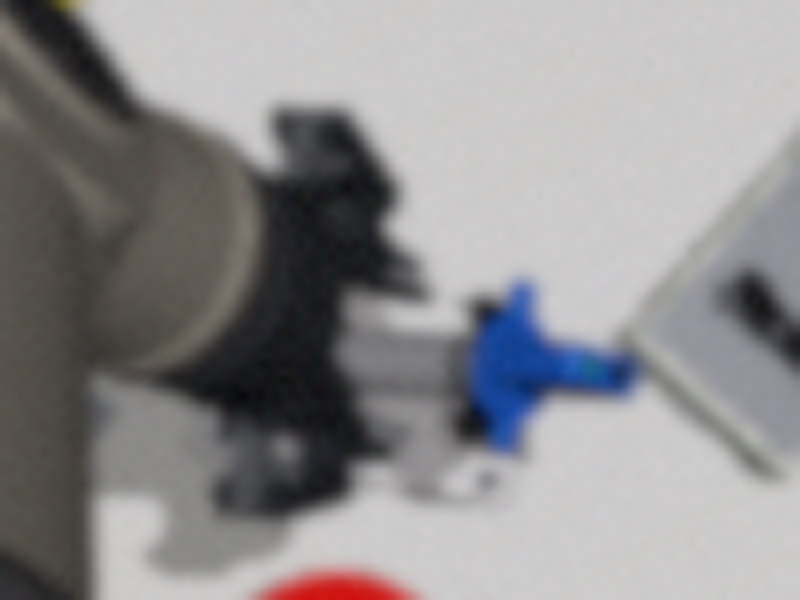

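Close on the barrel.

Call:
{"fn": "send_rows", "kwargs": {"commands": [{"translation":[0,0,0],"rot":[0,0,0],"grip":0.036},{"translation":[0,0,0],"rot":[0,0,0],"grip":0.03},{"translation":[0,0,0],"rot":[0,0,0],"grip":0.026},{"translation":[0,0,0],"rot":[0,0,0],"grip":0.022},{"translation":[0,0,0],"rot":[0,0,0],"grip":0.018}], "force": 40}}

```text
t: 16.62
eef_pos: [0.4455, -0.2967, 0.0774]
tool_rot: [0.256, 0.964, -0.072, -0.021]
contact_force: [-2.9, 2.6, 3.1]
gripper_width: 0.245
```

Call:
{"fn": "send_rows", "kwargs": {"commands": [{"translation":[0,0,0],"rot":[0,0,0],"grip":0.01},{"translation":[0,0,0],"rot":[0,0,0],"grip":0.01},{"translation":[0,0,0],"rot":[0,0,0],"grip":0.01},{"translation":[0,0,0],"rot":[0,0,0],"grip":0.01},{"translation":[0,0,0],"rot":[0,0,0],"grip":0.01}]}}

```text
t: 17.03
eef_pos: [0.4456, -0.2968, 0.0773]
tool_rot: [0.256, 0.964, -0.072, -0.021]
contact_force: [-4.1, 4.3, 5.1]
gripper_width: 0.24
```

```bash
python3 st.py; python3 - <<'E'
from geo import *
# lift-off along NN in tool axes
print((RB.inv().apply(NN)).round(3))
E
```

```text
f n,a,y 6.09 1.55 4.64 [ 0.63  0.52 -0.48]
n -0.1404119767360141 a -91.01340732238816 y 0.34699294387723645
[-0.    -0.342 -0.94 ]
```

Call:
{"fn": "send_rows", "kwargs": {"commands": [{"translation":[0,-0.001,-0.0028],"rot":[0,0,0],"grip":0.01},{"translation":[0,-0.0017,-0.0047],"rot":[0,0,0],"grip":0.01},{"translation":[0,-0.0026,-0.007],"rot":[0,0,0],"grip":0.01},{"translation":[0,-0.0034,-0.0094],"rot":[0,0,0],"grip":0.01},{"translation":[0,-0.0034,-0.0094],"rot":[0,0,0],"grip":0.01}]}}

```text
t: 17.45
eef_pos: [0.4505, -0.2694, 0.1007]
tool_rot: [0.256, 0.964, -0.072, -0.021]
contact_force: [0.4, 0.6, -0.5]
gripper_width: 0.24
```

Call:
{"fn": "send_rows", "kwargs": {"commands": [{"translation":[0,-0.0034,-0.0094],"rot":[0,0,0],"grip":0.01},{"translation":[0,-0.0034,-0.0094],"rot":[0,0,0],"grip":0.01},{"translation":[0,-0.0034,-0.0094],"rot":[0,0,0],"grip":0.01},{"translation":[0,0,-0.012],"rot":[0,0,0],"grip":0.01},{"translation":[0,0,-0.012],"rot":[0,0,0],"grip":0.01}]}}

```text
t: 17.87
eef_pos: [0.4554, -0.235, 0.1412]
tool_rot: [0.256, 0.964, -0.072, -0.021]
contact_force: [0.3, -0.7, -0.4]
gripper_width: 0.242
```

```bash
python3 - <<'E'
from geo import *
from snap import snap
p,r,o=pose();print(o["q"].round(3),o["contact_force"].round(1),(p-BG)*1e3)
snap("side","14",240,120,140,110,5)
snap("top","14",220,110,200,150,4)
E
```

```text
[ 0.249  0.392 -0.246  2.11   0.806  0.913 -0.723] [ 0.3 -0.7 -0.4] [ 9.66384655 62.79513215 64.75537558]
```

View pics/side14.png

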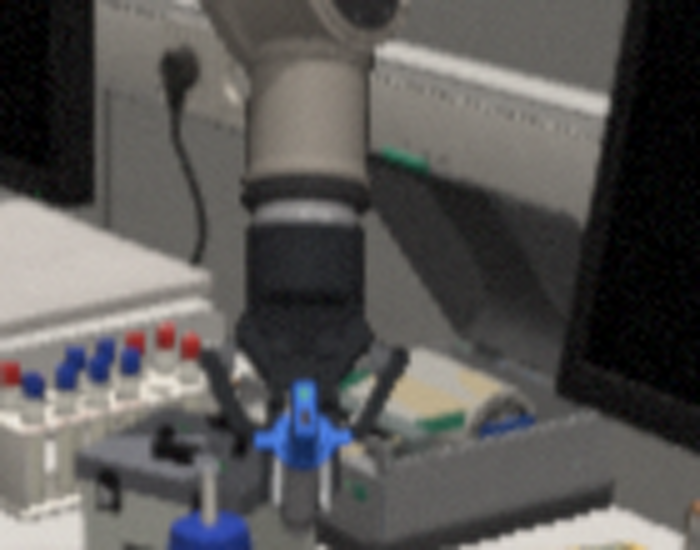

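View pics/top14.png

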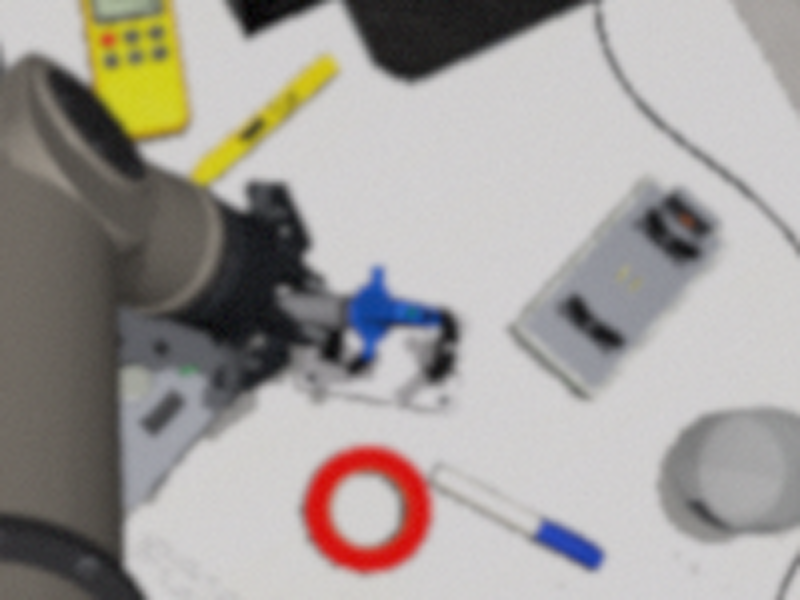

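```bash
cat >> geo.py <<'E'
RD=down(-131.65)*R.from_rotvec([20,0,0],degrees=True)
tl=RB.inv().apply(-A)
def dock(x,y,z): return DC+DX*x/1e3+DY*y/1e3+Z*z/1e3
E
python3 - <<'E'
from geo import *
print("tip dir in dock",RD.apply(tl),DX)
p,r,o=pose()
U=p+np.array([0,-.02,.12])
plan(U,RB,5)
H=dock(6,0,160);print(H)
plan(H,RD,25,(U,RB))
# head and tip through path
r=(RB.inv()*RD).as_rotvec(degrees=True);print(np.linalg.norm(r))
E
```

```text
tip dir in dock [ 7.47218421e-01 -6.64578537e-01 -6.45657476e-17] [ 0.74721842 -0.66457854  0.        ]
t 17.9667 from [ 0.457  -0.2349  0.1422] N 5 row t mm [  0.59  15.38 -18.85] rot [-0.048  0.005 -0.011] |t| 24.3 |r| 0.05
    5 [ 0.457 -0.255  0.262]
[ 0.50038331 -0.47488747  0.16      ]
t 17.9667 from [ 0.457  -0.2549  0.2622] N 25 row t mm [8.84 1.51 6.1 ] rot [ 1.149 -0.438  5.008] |t| 10.8 |r| 5.16
    5 [ 0.494 -0.288  0.242]
    10 [ 0.519 -0.333  0.225]
    15 [ 0.528 -0.383  0.207]
    20 [ 0.521 -0.433  0.187]
    25 [ 0.5   -0.475  0.16 ]
128.93005715355582
```

```bash
python3 - <<'E'
from h import *
c=load("top");P=cloud(c)
for uv in[(275,60),(282,110),(340,85),(400,60),(445,45),(345,105),(280,30)]:print(uv,P[uv[1],uv[0]].round(3))
E
```

```text
(275, 60) [ 0.662 -0.171  0.441]
(282, 110) [ 0.631 -0.192  0.233]
(340, 85) [ 0.707 -0.336  0.21 ]
(400, 60) [ 0.783 -0.492  0.202]
(445, 45) [ 0.935 -0.706 -0.002]
(345, 105) [ 0.723 -0.385  0.015]
(280, 30) [ 0.677 -0.178  0.526]
```

Call:
{"fn": "send_rows", "kwargs": {"commands": [{"translation":[0.0004,0.0154,-0.0188],"rot":[0,0,0],"grip":0.01},{"translation":[0.0004,0.0154,-0.0188],"rot":[0,0,0],"grip":0.01},{"translation":[0.0004,0.0154,-0.0188],"rot":[0,0,0],"grip":0.01},{"translation":[0.0004,0.0154,-0.0188],"rot":[0,0,0],"grip":0.01},{"translation":[0.0004,0.0154,-0.0188],"rot":[0,0,0],"grip":0.01}]}}

```text
t: 18.38
eef_pos: [0.4541, -0.2567, 0.2611]
tool_rot: [0.256, 0.964, -0.072, -0.021]
contact_force: [0.7, -1.1, -1.2]
gripper_width: 0.245
```

```bash
python3 - <<'E'
from geo import *
p,r,o=pose();print(o["q"].round(3))
plan(dock(6,0,170),RD,25)
E
```

```text
[ 0.318  0.22  -0.262  2.005  0.661  1.085 -0.455]
t 18.3833 from [ 0.4541 -0.2567  0.2611] N 25 row t mm [9.   1.38 5.61] rot [ 1.157 -0.423  5.003] |t| 10.7 |r| 5.15
    5 [ 0.492 -0.289  0.242]
    10 [ 0.518 -0.333  0.227]
    15 [ 0.528 -0.383  0.212]
    20 [ 0.522 -0.432  0.194]
    25 [ 0.5   -0.475  0.17 ]
```

Call:
{"fn": "send_rows", "kwargs": {"commands": [{"translation":[0.009,0.0014,0.0056],"rot":[1.157,-0.423,5.0],"grip":0.01},{"translation":[0.009,0.0014,0.0056],"rot":[1.157,-0.423,5.0],"grip":0.01},{"translation":[0.009,0.0014,0.0056],"rot":[1.157,-0.423,5.0],"grip":0.01},{"translation":[0.009,0.0014,0.0056],"rot":[1.157,-0.423,5.0],"grip":0.01},{"translation":[0.009,0.0014,0.0056],"rot":[1.157,-0.423,5.0],"grip":0.01}]}}

```text
t: 18.8
eef_pos: [0.4928, -0.2889, 0.2409]
tool_rot: [0.204, 0.936, -0.287, 0.021]
contact_force: [0.1, -0.0, -0.6]
gripper_width: 0.244
```

Call:
{"fn": "send_rows", "kwargs": {"commands": [{"translation":[0.009,0.0014,0.0056],"rot":[1.157,-0.423,5.0],"grip":0.01},{"translation":[0.009,0.0014,0.0056],"rot":[1.157,-0.423,5.0],"grip":0.01},{"translation":[0.009,0.0014,0.0056],"rot":[1.157,-0.423,5.0],"grip":0.01},{"translation":[0.009,0.0014,0.0056],"rot":[1.157,-0.423,5.0],"grip":0.01},{"translation":[0.009,0.0014,0.0056],"rot":[1.157,-0.423,5.0],"grip":0.01}]}}

```text
t: 19.22
eef_pos: [0.5187, -0.333, 0.2258]
tool_rot: [0.142, 0.861, -0.485, 0.062]
contact_force: [0.5, 0.7, -0.9]
gripper_width: 0.246
```

Call:
{"fn": "send_rows", "kwargs": {"commands": [{"translation":[0.009,0.0014,0.0056],"rot":[1.157,-0.423,5.0],"grip":0.01},{"translation":[0.009,0.0014,0.0056],"rot":[1.157,-0.423,5.0],"grip":0.01},{"translation":[0.009,0.0014,0.0056],"rot":[1.157,-0.423,5.0],"grip":0.01},{"translation":[0.009,0.0014,0.0056],"rot":[1.157,-0.423,5.0],"grip":0.01},{"translation":[0.009,0.0014,0.0056],"rot":[1.157,-0.423,5.0],"grip":0.01}]}}

```text
t: 19.63
eef_pos: [0.5285, -0.3832, 0.211]
tool_rot: [0.074, 0.743, -0.658, 0.1]
contact_force: [-0.4, -1.0, -0.3]
gripper_width: 0.241
```

```bash
python3 - <<'E'
from geo import *
p,r,o=pose();print(o["q"].round(3))
plan(dock(6,0,170),RD,10)
E
```

```text
[ 0.484  0.401 -0.06   1.788  0.304  0.826 -1.212]
t 19.6333 from [ 0.5285 -0.3832  0.211 ] N 10 row t mm [8.99 1.38 5.46] rot [ 1.153 -0.42   4.983] |t| 10.6 |r| 5.13
    5 [ 0.522 -0.433  0.194]
    10 [ 0.5   -0.475  0.17 ]
```

Call:
{"fn": "send_rows", "kwargs": {"commands": [{"translation":[0.009,0.0014,0.0055],"rot":[1.153,-0.42,4.98],"grip":0.01},{"translation":[0.009,0.0014,0.0055],"rot":[1.153,-0.42,4.98],"grip":0.01},{"translation":[0.009,0.0014,0.0055],"rot":[1.153,-0.42,4.98],"grip":0.01},{"translation":[0.009,0.0014,0.0055],"rot":[1.153,-0.42,4.98],"grip":0.01},{"translation":[0.009,0.0014,0.0055],"rot":[1.153,-0.42,4.98],"grip":0.01}]}}

```text
t: 20.05
eef_pos: [0.5214, -0.4328, 0.1934]
tool_rot: [-0.001, -0.588, 0.798, -0.132]
contact_force: [0.3, 0.1, -0.9]
gripper_width: 0.243
```

Call:
{"fn": "send_rows", "kwargs": {"commands": [{"translation":[0.009,0.0014,0.0055],"rot":[1.153,-0.42,4.98],"grip":0.01},{"translation":[0.009,0.0014,0.0055],"rot":[1.153,-0.42,4.98],"grip":0.01},{"translation":[0.009,0.0014,0.0055],"rot":[1.153,-0.42,4.98],"grip":0.01},{"translation":[0.009,0.0014,0.0055],"rot":[1.153,-0.42,4.98],"grip":0.01},{"translation":[0.009,0.0014,0.0055],"rot":[1.153,-0.42,4.98],"grip":0.01}]}}

```text
t: 20.47
eef_pos: [0.5, -0.4751, 0.1697]
tool_rot: [0.071, -0.403, 0.898, -0.158]
contact_force: [0.0, -0.9, -1.2]
gripper_width: 0.239
```

```bash
python3 - <<'E'
from geo import *
from snap import snap
p,r,o=pose();print(o["q"].round(3))
plan(dock(6,0,170),RD,5)
snap("side","15",260,180,140,110,5)
snap("top","15",300,110,150,110,5)
E
```

```text
[ 0.623  0.438  0.046  1.87   0.006  0.486 -1.641]
t 20.4667 from [ 0.5    -0.4751  0.1697] N 5 row t mm [-0.08 -0.04 -0.05] rot [ 0.002 -0.001  0.004] |t| 0.1 |r| 0.0
    5 [ 0.5   -0.475  0.17 ]
```

View pics/side15.png

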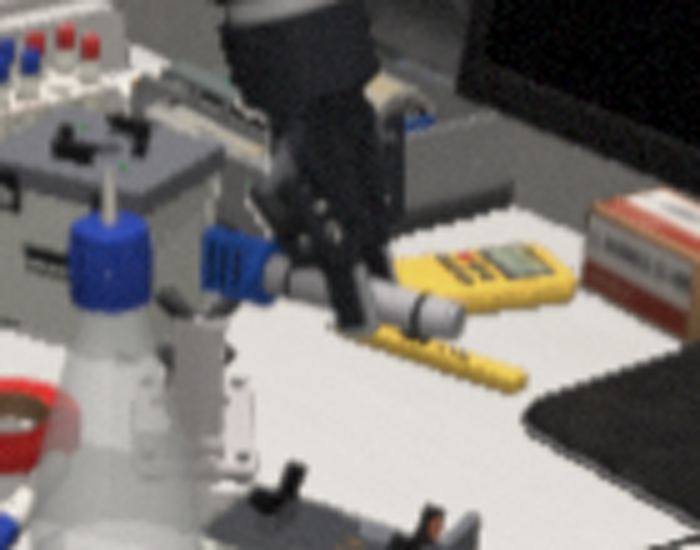

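View pics/top15.png

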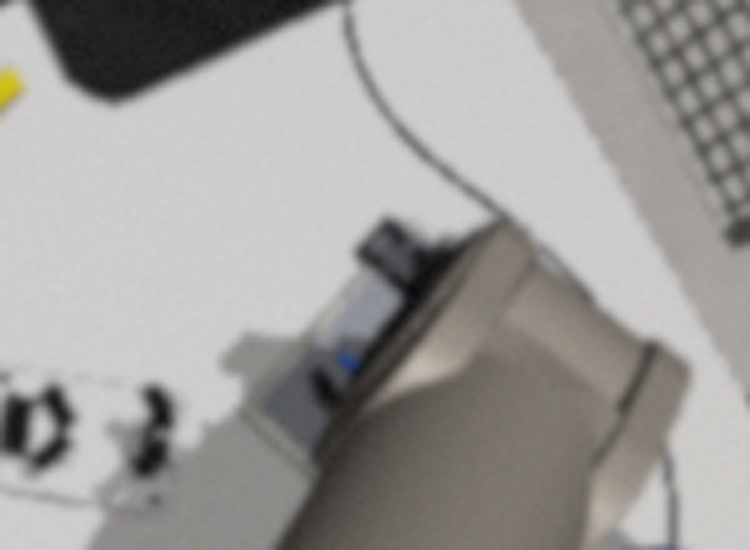

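```bash
cat > chk.py <<'E'
import sys
from geo import *
from h import load,cloud
import cv2
def chk(tag,center,cam="side"):
    c=load(cam,tag);P=cloud(c).reshape(-1,3)
    px=c["pixels"].reshape(-1,3).astype(int)
    d=P-center;s=d@DX;y=d@DY;z=d[:,2]
    k=(abs(y)<.022)&(abs(z)<.022)
    for a in np.arange(-.11,.08,.01):
        m=k&(abs(s-a)<.005)
        # barrel: grey
        m2=m&(px.max(1)-px.min(1)<25)&(px.mean(1)>90)
        if m2.sum()>3:
            Q=np.stack([y[m2],z[m2]],1)
            # fit circle centre w/ known r 11mm
            from scipy.optimize import least_squares
            f=least_squares(lambda q:np.hypot(*(Q-q).T)-.011,[.002,-.001],loss="soft_l1",f_scale=.002)
            print(a.round(2),m2.sum(),"y0,z0 mm",(f.x*1e3).round(1))
    g=k&(px.max(1)-px.min(1)<25)&(px.mean(1)>90);print("barrel max s",np.sort(s[g])[-6:].round(4))
    hs=cv2.cvtColor(c["pixels"],cv2.COLOR_RGB2HSV).reshape(-1,3)
    b=(abs(y)<.035)&(abs(z)<.035)&(s>-.12)&(s<0)&(hs[:,0]>95)&(hs[:,0]<125)&(hs[:,1]>120)
    print("blue s",np.percentile(s[b],[0,2,50,98,100]).round(4),b.sum())
E
python3 - <<'E'
from chk import *
p,r,o=pose();chk("15",p)
E
```

```text
-0.05 19 y0,z0 mm [ 2.3 -1.3]
-0.04 14 y0,z0 mm [4.2 1.2]
-0.03 22 y0,z0 mm [4.9 1.5]
-0.02 21 y0,z0 mm [3.6 1.8]
-0.0 9 y0,z0 mm [-5.1 -3.5]
0.01 37 y0,z0 mm [-0.9  3.4]
0.02 30 y0,z0 mm [2.1 0.2]
0.03 24 y0,z0 mm [4.3 2. ]
0.04 15 y0,z0 mm [4.2 1.5]
0.05 31 y0,z0 mm [4.  2.1]
0.06 17 y0,z0 mm [-3.7 -4.1]
barrel max s [0.0564 0.0571 0.0571 0.0575 0.0578 0.0579]
blue s [-0.0953 -0.0916 -0.0725 -0.0528 -0.052 ] 161
```

```bash
python3 - <<'E'
from h import *
for n in("top","side"):
    c=load(n);P=cloud(c);z=P[...,2]
    for nm,cx,cy,z0,z1,rr in(("lid",.412,-.121,.115,.128,.1),("thermo",0,0,0,0,0),("dock",.4959,-.4709,.017,.027,.105)):
        m=(np.hypot(P[...,0]-cx,P[...,1]-cy)<rr)&(z>z0)&(z<z1)
        if m.sum()<20:continue
        Q=P[m];print(n,nm,m.sum(),cv2.minAreaRect((Q[:,:2]*1000).astype(np.float32)),np.median(Q[:,2]))
    hs=cv2.cvtColor(c["pixels"],cv2.COLOR_RGB2HSV)
    m=(hs[...,0]>20)&(hs[...,0]<32)&(hs[...,1]>150)&(z>.018)&(z<.03)&(abs(P[...,1]+.1)<.25)&(abs(P[...,0]-.6)<.15)
    print(n,"yellow",m.sum(),P[m].mean(0))
    m=((hs[...,0]<8)|(hs[...,0]>172))&(hs[...,1]>150)&(z>.014)&(z<.024)&(np.hypot(P[...,0]-.34,P[...,1]+.29)<.08)
    print(n,"tape",m.sum(),np.array(P[m].max(0)+P[m].min(0))/2)
E
```

```text
top lid 1731 ((411.793212890625, -121.08834838867188), (112.91043853759766, 126.32522583007812), 50.16524124145508) 0.12239610108545484
top dock 1160 ((495.802978515625, -470.8834228515625), (79.83837890625, 157.34219360351562), 48.51087188720703) 0.02184484885106286
top yellow 589 [ 0.65226289 -0.11590105  0.02155803]
top tape 414 [ 0.33133972 -0.28758071  0.01899531]
side lid 444 ((411.7862243652344, -124.13728332519531), (117.3455810546875, 131.43228149414062), 50.94365692138672) 0.12389608759538684
side dock 723 ((496.71575927734375, -474.7203063964844), (84.40618896484375, 162.06442260742188), 48.45769500732422) 0.022979313214236186
side yellow 159 [ 0.64551773 -0.1352717   0.02212946]
side tape 176 [ 0.32578108 -0.29348332  0.01899899]
```

```bash
python3 - <<'E'
from geo import *
T=dock(3.5,0,50)+[-.0005,-.0013,-.001]
plan(T+[0,0,.014],RD,10)
E
```

```text
t 20.5667 from [ 0.4974 -0.4757  0.1685] N 10 row t mm [-0.14  3.62  9.91] rot [ 0.022 -0.014  0.006] |t| 10.5 |r| 0.03
    5 [ 0.498 -0.475  0.116]
    10 [ 0.498 -0.475  0.063]
```

Call:
{"fn": "send_rows", "kwargs": {"commands": [{"translation":[-0.0001,0.0036,0.0099],"rot":[0,0,0],"grip":0.01},{"translation":[-0.0001,0.0036,0.0099],"rot":[0,0,0],"grip":0.01},{"translation":[-0.0001,0.0036,0.0099],"rot":[0,0,0],"grip":0.01},{"translation":[-0.0001,0.0036,0.0099],"rot":[0,0,0],"grip":0.01},{"translation":[-0.0001,0.0036,0.0099],"rot":[0,0,0],"grip":0.01}]}}

```text
t: 20.98
eef_pos: [0.5016, -0.4731, 0.1159]
tool_rot: [0.071, -0.407, 0.897, -0.158]
contact_force: [0.1, -0.8, -1.9]
gripper_width: 0.244
```

Call:
{"fn": "send_rows", "kwargs": {"commands": [{"translation":[-0.0001,0.0036,0.0099],"rot":[0,0,0],"grip":0.01},{"translation":[-0.0001,0.0036,0.0099],"rot":[0,0,0],"grip":0.01},{"translation":[-0.0001,0.0036,0.0099],"rot":[0,0,0],"grip":0.01},{"translation":[-0.0001,0.0036,0.0099],"rot":[0,0,0],"grip":0.01},{"translation":[0,0,0],"rot":[0,0,0],"grip":0.01}]}}

```text
t: 21.4
eef_pos: [0.5004, -0.4725, 0.0724]
tool_rot: [0.07, -0.406, 0.898, -0.157]
contact_force: [-0.5, 1.6, -1.0]
gripper_width: 0.242
```

```bash
python3 - <<'E'
from geo import *
from snap import snap
from chk import chk
p,r,o=pose();print(o["q"].round(3),p,o["contact_force"].round(1),o["torque"].round(2))
T=dock(3.5,0,50)+[-.0005,-.0013,-.001]
plan(T,RD,5)
snap("side","16",280,220,100,90,7)
snap("top","16",300,110,150,110,5)
chk("16",p)
E
```

```text
[ 0.625  0.577  0.04   1.92   0.008  0.301 -1.644] [ 0.50042696 -0.47254871  0.07242999] [-0.5  1.6 -1. ] [ 0.28  0.26 -0.02]
t 21.4 from [ 0.5004 -0.4725  0.0724] N 5 row t mm [0.61 1.68 4.37] rot [0.051 0.004 0.064] |t| 4.7 |r| 0.08
    5 [ 0.498 -0.475  0.049]
-0.05 16 y0,z0 mm [ 3.6 -0.5]
-0.04 10 y0,z0 mm [2.3 3.6]
-0.03 14 y0,z0 mm [ 3.3 -1.6]
-0.02 12 y0,z0 mm [ 1.2 -0.3]
-0.0 7 y0,z0 mm [-11.   -3.8]
0.01 49 y0,z0 mm [-4.8  2.9]
0.02 33 y0,z0 mm [1.9 0.4]
0.03 26 y0,z0 mm [1.8 0.1]
0.04 27 y0,z0 mm [2.6 0.1]
0.05 41 y0,z0 mm [2.1 0.6]
0.06 8 y0,z0 mm [-4.6 -7.7]
0.07 23 y0,z0 mm [ 0.3 -7.8]
barrel max s [0.0697 0.0702 0.0704 0.0706 0.0711 0.0712]
blue s [-0.0947 -0.0939 -0.0744 -0.0542 -0.0535] 148
```

View pics/side16.png

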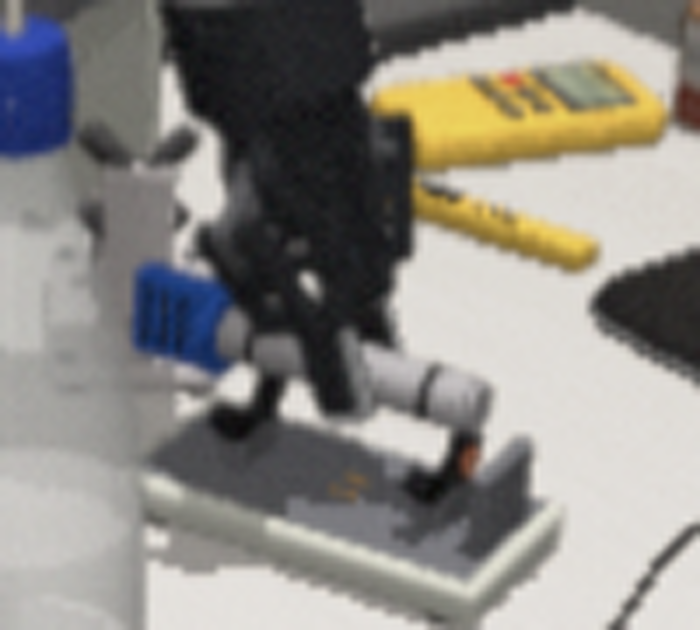

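View pics/top16.png

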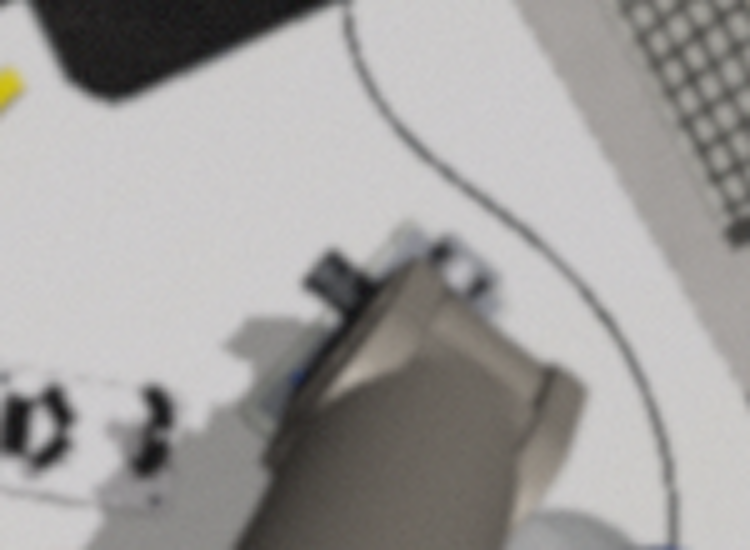

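```bash
python3 - <<'E'
from geo import *
from h import *
p,r,o=pose();print(o["t"],p,o["joint_vel"].round(3))
d=p-DC-np.array([-.0005,-.0013,-.001]);print("dock coords mm",d@DX*1e3,d@DY*1e3,d[2]*1e3)
T=dock(3.5,0,50)+[-.0005,-.0013,-.001]
plan(T,RD,5)
for n,t in(("top","0"),("side","0"),("side","16")):
    P=cloud(load(n,t)).reshape(-1,3)-DC
    x=P@DX*1e3;y=P@DY*1e3;z=P[:,2]*1e3
    m=(x>55)&(x<90)&(abs(y)<15)&(z>46)&(z<62);print(n,t,"wall",m.sum(),np.percentile(x[m],[2,25,50,75,98]).round(1),z[m].max())
    for xs in(44,-41):
        for sg in(1,-1):
            m=(abs(x-xs)<9)&(y*sg>14)&(y*sg<32)&(z>35)&(z<60)
            if m.sum():print("  saddle",xs,sg,m.sum(),"x",np.median(x[m]).round(1),"y ext",(np.percentile(y[m]*sg,96)).round(1),"ztop",np.percentile(z[m],95).round(1))
E
```

```text
21.5 [ 0.50135615 -0.47353499  0.07476623] [-0.    -0.02   0.002 -0.013 -0.     0.002  0.001]
dock coords mm 5.337750742719088 2.9607960083835545 75.7662261354859
t 21.5 from [ 0.5014 -0.4735  0.0748] N 5 row t mm [0.59 2.11 4.72] rot [0.015 0.004 0.061] |t| 5.2 |r| 0.06
    5 [ 0.498 -0.475  0.049]
top 0 wall 47 [57.2 65.1 67.  70.1 72.9] 59.872114393393794
  saddle 44 1 16 x 45.4 y ext 23.8 ztop 53.5
  saddle 44 -1 19 x 45.5 y ext 24.6 ztop 55.0
  saddle -41 1 16 x -40.5 y ext 24.5 ztop 54.0
  saddle -41 -1 14 x -40.6 y ext 23.8 ztop 53.0
side 0 wall 42 [57.2 67.8 73.  74.9 76.2] 60.05752873698722
  saddle 44 1 10 x 47.9 y ext 21.2 ztop 55.0
  saddle 44 -1 20 x 49.3 y ext 26.0 ztop 54.3
  saddle -41 1 10 x -35.1 y ext 21.7 ztop 54.6
  saddle -41 -1 21 x -37.0 y ext 26.1 ztop 54.4
side 16 wall 40 [55.8 68.9 72.6 74.8 76.4] 59.34117775011127
  saddle 44 1 5 x 48.6 y ext 21.4 ztop 49.9
  saddle 44 -1 21 x 48.4 y ext 26.0 ztop 52.6
  saddle -41 1 9 x -35.7 y ext 20.4 ztop 51.5
  saddle -41 -1 21 x -35.9 y ext 27.7 ztop 54.1
```

Call:
{"fn": "send_rows", "kwargs": {"commands": [{"translation":[0.0006,0.0008,0],"rot":[0,0,0],"grip":0.01},{"translation":[0.0006,0.0008,0],"rot":[0,0,0],"grip":0.01},{"translation":[0.0006,0,0],"rot":[0,0,0],"grip":0.01},{"translation":[0.0006,0,0],"rot":[0,0,0],"grip":0.01},{"translation":[0,0,0],"rot":[0,0,0],"grip":0.01}]}}

```text
t: 21.92
eef_pos: [0.4988, -0.4748, 0.0753]
tool_rot: [0.071, -0.406, 0.897, -0.159]
contact_force: [-0.4, -0.7, -1.0]
gripper_width: 0.243
```

```bash
cat > sd.py <<'E'
from geo import *
p,r,o=pose()
d=p-DC-np.array([-.0005,-.0013,-.001]);print(o["t"],"dock coords mm",(d@DX*1e3).round(2),(d@DY*1e3).round(2),(d[2]*1e3).round(2),"f x,y,z",(o["contact_force"]@DX).round(2),(o["contact_force"]@DY).round(2),o["contact_force"][2].round(2),"tq",o["torque"].round(2))
T=dock(4,0,50)+[-.0005,-.0013,-.001]
plan(T,RD,5)
E
python3 sd.py
```

```text
21.9167 dock coords mm 4.27 0.32 76.3 f x,y,z 0.15 -0.78 -1.02 tq [ 0.27  0.24 -0.02]
t 21.9167 from [ 0.4988 -0.4748  0.0753] N 5 row t mm [0.06 1.85 4.92] rot [-0.004  0.004  0.057] |t| 5.3 |r| 0.06
    5 [ 0.498 -0.475  0.049]
```

Call:
{"fn": "send_rows", "kwargs": {"commands": [{"translation":[0.0001,0.0014,0.0038],"rot":[0,0,0],"grip":0.01},{"translation":[0.0001,0.0014,0.0038],"rot":[0,0,0],"grip":0.01},{"translation":[0,0.0014,0.0038],"rot":[0,0,0],"grip":0.01},{"translation":[0,0.0014,0.0038],"rot":[0,0,0],"grip":0.01},{"translation":[0,0.001,0.0028],"rot":[0,0,0],"grip":0.01}]}}

```text
t: 22.33
eef_pos: [0.4984, -0.4743, 0.0547]
tool_rot: [0.071, -0.406, 0.897, -0.158]
contact_force: [0.9, -0.2, -1.3]
gripper_width: 0.245
```

```bash
python3 sd.py; python3 - <<'E'
from snap import snap
snap("side","17",280,220,100,90,7)
E
```

```text
22.3333 dock coords mm 3.66 0.42 55.73 f x,y,z 0.76 0.42 -1.33 tq [0.28 0.28 0.01]
t 22.3333 from [ 0.4984 -0.4743  0.0547] N 5 row t mm [0.08 0.33 1.1 ] rot [0.015 0.006 0.062] |t| 1.2 |r| 0.06
    5 [ 0.498 -0.475  0.049]
```

View pics/side17.png

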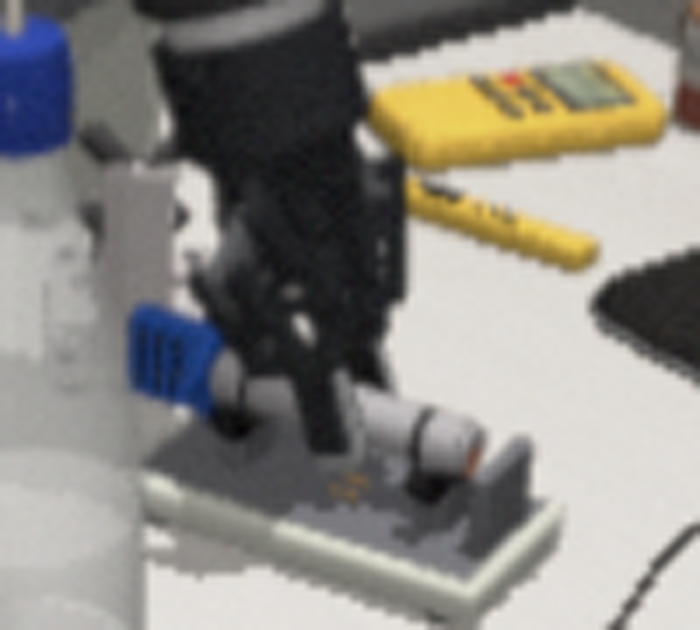

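Call:
{"fn": "send_rows", "kwargs": {"commands": [{"translation":[0,0.0003,0.0009],"rot":[0,0,0],"grip":0.01},{"translation":[0,0.0003,0.0009],"rot":[0,0,0],"grip":0.01},{"translation":[0,0.0003,0.0009],"rot":[0,0,0],"grip":0.01},{"translation":[0,0.0002,0.0006],"rot":[0,0,0],"grip":0.01},{"translation":[0,0,0],"rot":[0,0,0],"grip":0.01}]}}

```text
t: 22.8
eef_pos: [0.4986, -0.4754, 0.0527]
tool_rot: [0.071, -0.405, 0.897, -0.159]
contact_force: [-2.8, -1.6, 4.1]
gripper_width: 0.245
```

```bash
python3 sd.py
```

```text
22.8 dock coords mm 4.54 -0.3 53.74 f x,y,z -1.03 -2.99 4.08 tq [-0.04  0.65 -0.12]
t 22.8 from [ 0.4986 -0.4754  0.0527] N 5 row t mm [-0.06  0.36  0.67] rot [-0.008 -0.002  0.056] |t| 0.8 |r| 0.06
    5 [ 0.498 -0.475  0.049]
```

Call:
{"fn": "send_rows", "kwargs": {"commands": [{"translation":[0.0005,0,0],"rot":[0,0,0],"grip":0.01},{"translation":[0.0005,0,0],"rot":[0,0,0],"grip":0.01},{"translation":[0,0.0001,0.0004],"rot":[0,0,0],"grip":0.01},{"translation":[0,0,0],"rot":[0,0,0],"grip":0.01},{"translation":[0,0,0],"rot":[0,0,0],"grip":0.01}]}}

```text
t: 23.22
eef_pos: [0.4983, -0.4759, 0.0521]
tool_rot: [0.071, -0.406, 0.897, -0.159]
contact_force: [-1.8, -1.2, 4.6]
gripper_width: 0.243
```

```bash
python3 sd.py
```

```text
23.2167 dock coords mm 4.65 -0.82 53.14 f x,y,z -0.59 -2.07 4.57 tq [-0.16  0.41 -0.1 ]
t 23.2167 from [ 0.4983 -0.4759  0.0521] N 5 row t mm [-0.16  0.34  0.55] rot [-0.007  0.004  0.059] |t| 0.7 |r| 0.06
    5 [ 0.498 -0.475  0.049]
```

Call:
{"fn": "send_rows", "kwargs": {"commands": [{"translation":[0.0005,0,0],"rot":[0,0,0],"grip":0.01},{"translation":[0.0003,0,0],"rot":[0,0,0],"grip":0.01},{"translation":[0,0.0002,0.0005],"rot":[0,0,0],"grip":0.01},{"translation":[0,0,0],"rot":[0,0,0],"grip":0.01},{"translation":[0,0,0],"rot":[0,0,0],"grip":0.01}]}}

```text
t: 23.63
eef_pos: [0.4979, -0.4762, 0.0517]
tool_rot: [0.071, -0.406, 0.897, -0.159]
contact_force: [-1.6, -0.2, 7.7]
gripper_width: 0.243
```

```bash
python3 sd.py;python3 - <<'E'
from snap import snap
snap("side","18",280,220,100,90,7)
from chk import *
p,r,o=pose();chk("18",p)
E
```

```text
23.6333 dock coords mm 4.5 -1.32 52.67 f x,y,z -1.05 -1.26 7.72 tq [-0.07  0.37  0.11]
t 23.6333 from [ 0.4979 -0.4762  0.0517] N 5 row t mm [-0.26  0.28  0.47] rot [-0.005  0.007  0.065] |t| 0.6 |r| 0.07
    5 [ 0.498 -0.475  0.049]
-0.05 15 y0,z0 mm [2.8 2.7]
-0.04 4 y0,z0 mm [1.4 8. ]
-0.03 15 y0,z0 mm [1.9 4.5]
-0.02 7 y0,z0 mm [2.3 3.7]
-0.0 7 y0,z0 mm [-4.4  8.5]
0.01 50 y0,z0 mm [-1.9  0.3]
0.02 27 y0,z0 mm [1.8 0.5]
0.03 23 y0,z0 mm [ 2.6 -0.1]
0.04 25 y0,z0 mm [ 2.3 -0.4]
0.05 38 y0,z0 mm [ 2.1 -1.8]
0.06 9 y0,z0 mm [0.4 0.5]
0.07 26 y0,z0 mm [ 4.8 -2.5]
barrel max s [0.0698 0.0698 0.0699 0.0704 0.0706 0.0707]
blue s [-0.095  -0.0924 -0.0735 -0.0546 -0.0438] 139
```

View pics/side18.png

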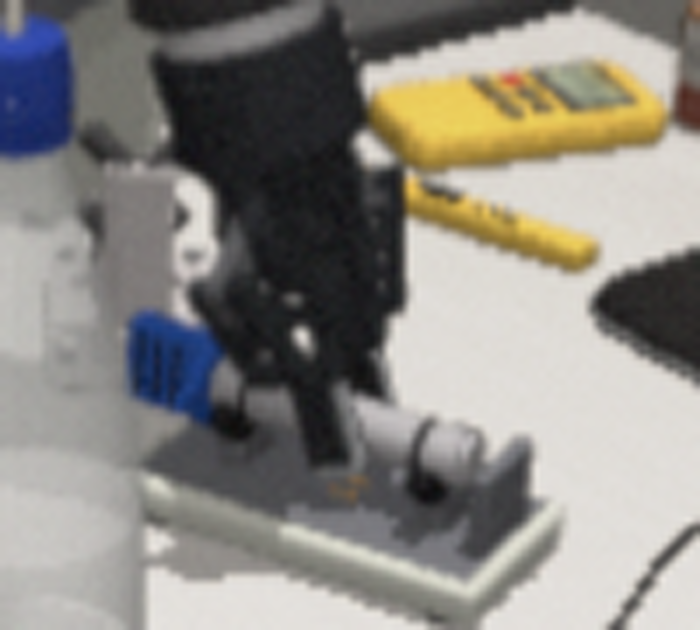

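Call:
{"fn": "send_rows", "kwargs": {"commands": [{"translation":[0,0,-0.0003],"rot":[0,0,0],"grip":0.018},{"translation":[0,0,0],"rot":[0,0,0],"grip":0.022},{"translation":[0,0,0],"rot":[0,0,0],"grip":0.025},{"translation":[0,0,0],"rot":[0,0,0],"grip":0.03},{"translation":[0,0,0],"rot":[0,0,0],"grip":0.036}]}}

```text
t: 24.1
eef_pos: [0.4973, -0.475, 0.0508]
tool_rot: [0.071, -0.406, 0.897, -0.158]
contact_force: [-0.7, 0.2, 0.0]
gripper_width: 0.423
```

Call:
{"fn": "send_rows", "kwargs": {"commands": [{"translation":[0,0,0],"rot":[0,0,0],"grip":0.04},{"translation":[0,0,0],"rot":[0,0,0],"grip":0.045},{"translation":[0,0,0],"rot":[0,0,0],"grip":0.045},{"translation":[0,0,0],"rot":[0,0,0],"grip":0.045},{"translation":[0,0,0],"rot":[0,0,0],"grip":0.045}]}}

```text
t: 24.52
eef_pos: [0.4975, -0.4759, 0.0515]
tool_rot: [0.071, -0.406, 0.897, -0.158]
contact_force: [-0.2, -0.7, 0.0]
gripper_width: 0.529
```

```bash
python3 sd.py;python3 - <<'E'
from snap import snap
snap("side","19",280,220,100,90,7)
from chk import *
chk("19",dock(4,0,50))
E
```

```text
24.5167 dock coords mm 4.01 -1.43 52.5 f x,y,z 0.32 -0.7 0.04 tq [0.27 0.27 0.09]
t 24.5167 from [ 0.4975 -0.4759  0.0515] N 5 row t mm [-0.29  0.17  0.47] rot [0.005 0.006 0.06 ] |t| 0.6 |r| 0.06
    5 [ 0.498 -0.475  0.049]
-0.05 5 y0,z0 mm [-0.9  5.9]
-0.0 13 y0,z0 mm [0.8 1.9]
0.01 25 y0,z0 mm [-1.3  1.6]
0.02 29 y0,z0 mm [-1.2  1. ]
0.03 26 y0,z0 mm [-0.8  1.7]
0.04 23 y0,z0 mm [0.4 1. ]
0.05 33 y0,z0 mm [0.5 1.7]
0.06 15 y0,z0 mm [2.8 7.9]
0.07 28 y0,z0 mm [ 2.3 -1.6]
barrel max s [0.0713 0.0715 0.0717 0.0717 0.0722 0.0724]
blue s [-0.0932 -0.0922 -0.0743 -0.0538 -0.0518] 133
```

View pics/side19.png

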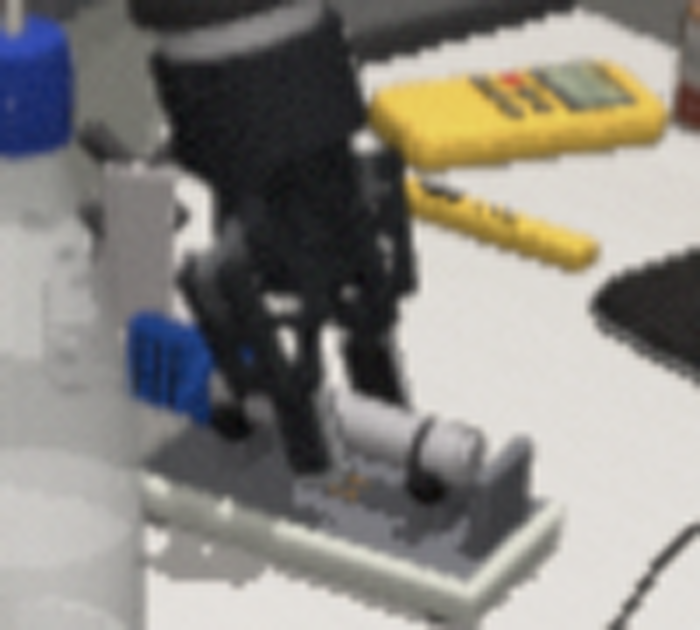

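Call:
{"fn": "send_rows", "kwargs": {"commands": [{"translation":[0,-0.0017,-0.0047],"rot":[0,0,0],"grip":0.045},{"translation":[0,-0.0034,-0.0094],"rot":[0,0,0],"grip":0.045},{"translation":[0,-0.0051,-0.0141],"rot":[0,0,0],"grip":0.045},{"translation":[0,-0.0068,-0.0188],"rot":[0,0,0],"grip":0.045},{"translation":[0,-0.0068,-0.0188],"rot":[0,0,0],"grip":0.045}]}}

```text
t: 24.98
eef_pos: [0.4974, -0.4758, 0.1229]
tool_rot: [0.071, -0.406, 0.897, -0.158]
contact_force: [1.0, -0.6, 0.8]
gripper_width: 0.527
```

Call:
{"fn": "send_rows", "kwargs": {"commands": [{"translation":[0,-0.0085,-0.0235],"rot":[0,0,0],"grip":0.045},{"translation":[0,-0.0085,-0.0235],"rot":[0,0,0],"grip":0.045},{"translation":[0,-0.0085,-0.0235],"rot":[0,0,0],"grip":0.045},{"translation":[0,-0.0085,-0.0235],"rot":[0,0,0],"grip":0.045},{"translation":[0,-0.0085,-0.0235],"rot":[0,0,0],"grip":0.045}]}}

```text
t: 25.4
eef_pos: [0.4972, -0.4755, 0.249]
tool_rot: [0.071, -0.406, 0.897, -0.159]
contact_force: [0.1, -0.7, -0.2]
gripper_width: 0.524
```

```bash
python3 sd.py;python3 - <<'E'
from snap import snap
snap("side","20",280,220,100,90,7)
snap("top","20",300,110,150,110,5)
from chk import *
chk("20",dock(4,0,50))
E
```

```text
25.4 dock coords mm 3.52 -1.28 250.0 f x,y,z 0.57 -0.44 -0.18 tq [0.24 0.24 0.01]
t 25.4 from [ 0.4972 -0.4755  0.249 ] N 5 row t mm [-0.29 13.61 37.61] rot [-0.008  0.006  0.059] |t| 40.0 |r| 0.06
    5 [ 0.498 -0.475  0.049]
-0.05 18 y0,z0 mm [0.4 2.6]
-0.04 15 y0,z0 mm [1.5 2.3]
-0.03 25 y0,z0 mm [-0.4  2.2]
-0.02 27 y0,z0 mm [-0.6  1.5]
-0.01 27 y0,z0 mm [-1.4  2.2]
-0.0 30 y0,z0 mm [1.  1.7]
0.01 27 y0,z0 mm [-1.6  1.9]
0.02 28 y0,z0 mm [-0.3  2.2]
0.03 25 y0,z0 mm [-0.9  1.7]
0.04 24 y0,z0 mm [-1.4  1.1]
0.05 30 y0,z0 mm [-0.2  0.4]
0.06 17 y0,z0 mm [-3.5 -1.1]
0.07 31 y0,z0 mm [ 2.8 -1. ]
barrel max s [0.0706 0.0708 0.0709 0.0716 0.0724 0.0724]
blue s [-0.0939 -0.0917 -0.0711 -0.0535 -0.0512] 144
```

View pics/side20.png

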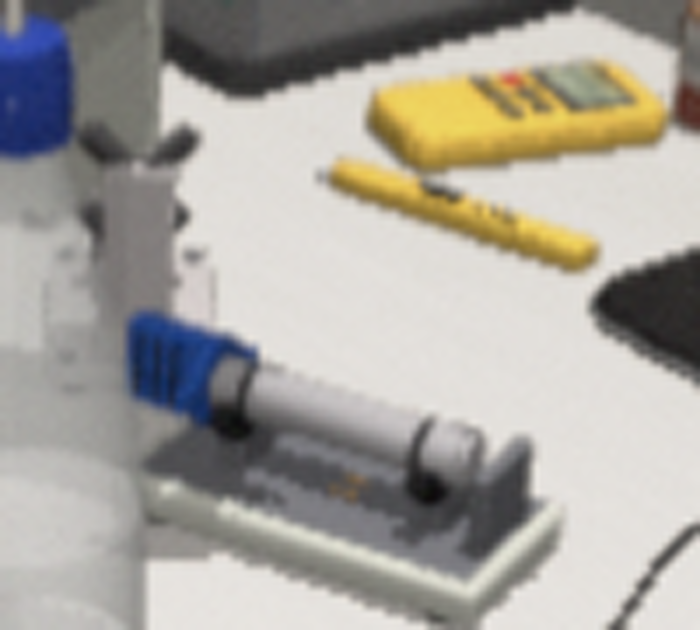

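View pics/top20.png

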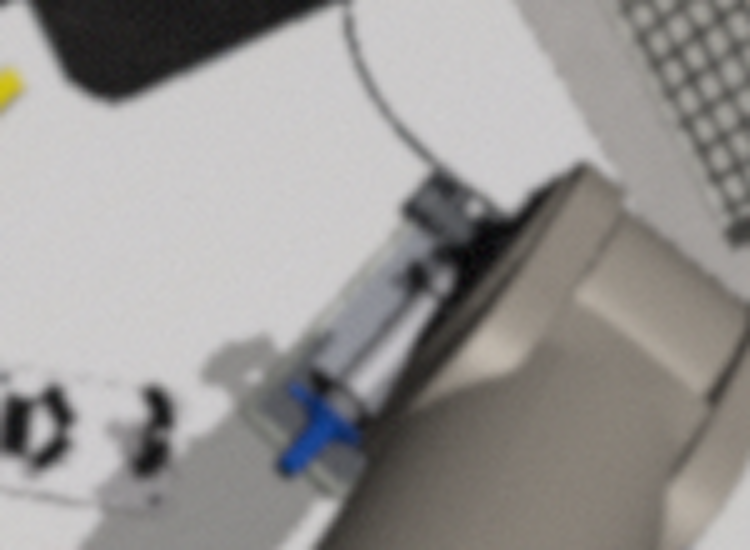

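```bash
python3 - <<'E'
from geo import *
p,r,o=pose();plan([.47,-.26,.36],r,10)
E
```

```text
t 25.5 from [ 0.4994 -0.4775  0.2534] N 10 row t mm [-14.37  11.78 -15.82] rot [0. 0. 0.] |t| 24.4 |r| 0.0
    5 [ 0.485 -0.369  0.307]
    10 [ 0.47 -0.26  0.36]
```

Call:
{"fn": "send_rows", "kwargs": {"commands": [{"translation":[-0.0144,0.0118,-0.0158],"rot":[0,0,0],"grip":0.045},{"translation":[-0.0144,0.0118,-0.0158],"rot":[0,0,0],"grip":0.045},{"translation":[-0.0144,0.0118,-0.0158],"rot":[0,0,0],"grip":0.045},{"translation":[-0.0144,0.0118,-0.0158],"rot":[0,0,0],"grip":0.045},{"translation":[-0.0144,0.0118,-0.0158],"rot":[0,0,0],"grip":0.045}]}}

```text
t: 25.92
eef_pos: [0.4825, -0.3659, 0.3011]
tool_rot: [0.071, -0.406, 0.897, -0.158]
contact_force: [-0.5, -0.3, 0.1]
gripper_width: 0.526
```

Call:
{"fn": "send_rows", "kwargs": {"commands": [{"translation":[-0.0144,0.0118,-0.0158],"rot":[0,0,0],"grip":0.045},{"translation":[-0.0144,0.0118,-0.0158],"rot":[0,0,0],"grip":0.045},{"translation":[-0.0144,0.0118,-0.0158],"rot":[0,0,0],"grip":0.045},{"translation":[-0.0144,0.0118,-0.0158],"rot":[0,0,0],"grip":0.045},{"translation":[-0.0144,0.0118,-0.0158],"rot":[0,0,0],"grip":0.045}]}}

```text
t: 26.33
eef_pos: [0.4682, -0.2573, 0.3552]
tool_rot: [0.071, -0.406, 0.897, -0.158]
contact_force: [0.1, 0.1, -0.1]
gripper_width: 0.527
```

Call:
{"fn": "send_rows", "kwargs": {"commands": [{"translation":[0,0,0],"rot":[0,0,0],"grip":0.045},{"translation":[0,0,0],"rot":[0,0,0],"grip":0.045},{"translation":[0,0,0],"rot":[0,0,0],"grip":0.045},{"translation":[0,0,0],"rot":[0,0,0],"grip":0.045},{"translation":[0,0,0],"rot":[0,0,0],"grip":0.045}]}}

```text
t: 26.75
eef_pos: [0.4684, -0.2594, 0.3537]
tool_rot: [0.07, -0.405, 0.898, -0.158]
contact_force: [0.3, 0.2, 0.2]
gripper_width: 0.527
```

```bash
python3 - <<'E'
from snap import snap
snap("top","21",300,110,150,110,5)
from chk import *
chk("21",dock(4,0,50),"top")
import cv2
c=load("top","21");P=cloud(c).reshape(-1,3)-DC
x=P@DX*1e3;y=P@DY*1e3;z=P[:,2]*1e3
for a in range(-50,61,10):
    m=(abs(x-a)<5)&(abs(y)<5)&(z>30)&(z<75);print(a,m.sum(),"top z",np.median(z[m]).round(1))
for n in["pics/top21f.png"]: cv2.imwrite(n,c["pixels"][:,:,::-1])
E
```

```text
-0.1 4 y0,z0 mm [ 3.8 -2. ]
-0.05 15 y0,z0 mm [-0.8  0.8]
-0.04 25 y0,z0 mm [0.5 0.2]
-0.03 28 y0,z0 mm [1.  0.2]
-0.02 26 y0,z0 mm [ 0.2 -0.5]
-0.01 30 y0,z0 mm [ 0.2 -0.3]
-0.0 26 y0,z0 mm [0.5 0.3]
0.01 26 y0,z0 mm [-0.1 -0.6]
0.02 30 y0,z0 mm [ 0.3 -0.1]
0.03 23 y0,z0 mm [-0.2 -0.4]
0.04 20 y0,z0 mm [-0.9 -0.2]
0.05 26 y0,z0 mm [-1.6  0.2]
0.06 25 y0,z0 mm [-4.3 -0.9]
0.07 18 y0,z0 mm [-0.3  0.3]
barrel max s [0.0679 0.068  0.0682 0.0684 0.0694 0.0694]
blue s [-0.0981 -0.0969 -0.0651 -0.0471 -0.0449] 118
-50 10 top z 64.9
-40 12 top z 61.4
-30 12 top z 60.4
-20 11 top z 61.1
-10 13 top z 59.7
0 11 top z 60.7
10 13 top z 60.1
20 12 top z 59.3
30 13 top z 60.7
40 12 top z 61.0
50 13 top z 60.1
60 3 top z 60.4
```

View pics/top21.png

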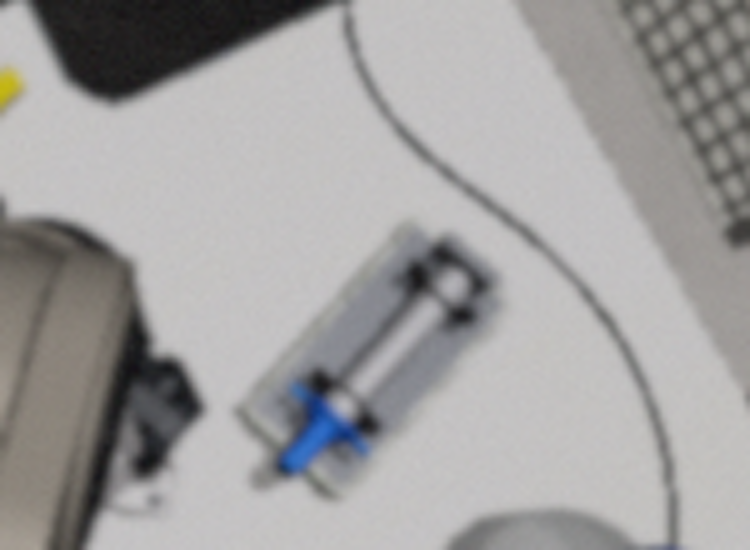

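View pics/top21f.png

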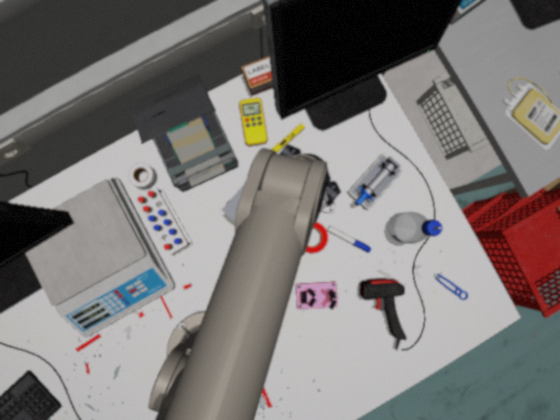

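```bash
python3 -c "
from station import *
print(hand_in())"
```

```text
the job is handed in; nothing more can be done
None
```

I turned the probe about 51° anticlockwise past mid-lip and lifted it straight out of the port. I seated it in the sloped rest against its stop plate with light contact and released it. I then took it again by the steel barrel, lowered it into the reader dock, and released it. I handed the job in at about 27 s of the 66 s allowed; no verdict is reported.

- **Forces:** the highest tool force I read was about 6 N at the port, 10 N at the rest and 9 N at the dock. These are readings at the end of each move, so brief peaks in between would not show.
- **Final position (top camera):** the barrel lies level, with its top at about 60.5 mm all along, which puts the axis near 49.5 mm against 50 mm nominal. It sits within about 1 mm of the dock axis sideways over most of its length.
- **Lengthwise:** the head end is at about −93 mm in the dock frame, against −92 mm expected. The side camera puts the flange underside at about −49.5 mm, against −50 mm. I could not measure the tip directly because it merges with the end wall in the pictures. From the 110 mm barrel length it should be near 60 mm, which is its nominal place.
- **Disagreements:**
  - The side camera reads the barrel about 2 mm higher and slightly sloped (head end up); I put this down to its noise and bias of a few mm.
  - First contact in the dock came about 3.7 mm higher than planned and slightly to one side, so I shifted about 2 mm sideways while easing it down.
- **Rest of the bench:** the arm ended well clear with the fingers open. The other things look unmoved in the last top picture, though the arm hides part of the tape roll and the cutter. I checked these by eye only and did not measure them.

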